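# Clear the tube bender's bench under stop

## Task

Before moving anything else, press the tube bender's red mushroom stop fully down so that it latches. With the stop down, clear every bent tube elbow into the wooden scrap crate and hang the pin carrier by its bail across both prongs of the fork hook; last of all turn the mushroom knob clockwise all the way to release the stop. Leave the straight lengths and everything else on the bench where they are.

Things in the scene. Friction and masses are not known exactly. Their poses are not given: they have to be found in the camera images.
- elbow0: Scrap elbow, may be absent (None): bare steel round tube, 22 mm diameter, bent 90 degrees (centre-line radius 32 mm, then 25 mm straight legs; 95 mm across the leg ends), 100 g, lying flat. Origin: on the table under the middle of the bend; +x points level to the inside of the bend on its line of symmetry. Easily taken there from above, fingers outside and inside the bend, 22 mm apart.
- elbow1: Scrap elbow, may be absent (None): bare steel round tube, 22 mm diameter, bent 90 degrees (centre-line radius 32 mm, then 25 mm straight legs; 95 mm across the leg ends), 100 g, lying flat. Origin: on the table under the middle of the bend; +x points level to the inside of the bend on its line of symmetry. Easily taken there from above, fingers outside and inside the bend, 22 mm apart.
- elbow2: Scrap elbow, may be absent (None): bare steel round tube, 22 mm diameter, bent 90 degrees (centre-line radius 32 mm, then 25 mm straight legs; 95 mm across the leg ends), 100 g, lying flat. Origin: on the table under the middle of the bend; +x points level to the inside of the bend on its line of symmetry. Easily taken there from above, fingers outside and inside the bend, 22 mm apart.
- elbow3: Scrap elbow, may be absent (None): bare steel round tube, 22 mm diameter, bent 90 degrees (centre-line radius 32 mm, then 25 mm straight legs; 95 mm across the leg ends), 100 g, lying flat. Origin: on the table under the middle of the bend; +x points level to the inside of the bend on its line of symmetry. Easily taken there from above, fingers outside and inside the bend, 22 mm apart.
- elbow4: Scrap elbow, may be absent (None): bare steel round tube, 22 mm diameter, bent 90 degrees (centre-line radius 32 mm, then 25 mm straight legs; 95 mm across the leg ends), 100 g, lying flat. Origin: on the table under the middle of the bend; +x points level to the inside of the bend on its line of symmetry. Easily taken there from above, fingers outside and inside the bend, 22 mm apart.
- crate: Open wooden scrap crate, fixed, 220 x 220 mm outside, 65 mm high, walls and floor 5 mm. Origin: centre of its underside, x and y along its sides.
- carrier: Pin carrier: grey sheet-metal tray, 90 mm (its x) x 170 mm (its y) x 40 mm high, bender pins fixed in it (the tallest reach 54 mm), with a rigid upright bail of 10 mm round bar over its middle, in its y-z plane; 0.25 to 0.46 kg. Origin: centre of the underside, z up.
- carrier_bail (a point): Centre of the carrier's bail: the middle of its level top bar, 150 mm above the tray's underside. The top bar is straight for 124 mm along the carrier's y; legs 162 mm apart (centres) run down to the tray. Axes as the carrier's.
- fork: Fork hook: fixed steel stand, two level prongs of 10 mm bar, 80 mm apart (centres), pointing to its -x, centre lines 220 mm above the table. They run from the crossbar of the post (90 mm to +x of the origin) to 20 mm to -x; the tips turn up to 250 mm height at 30 mm to -x. Post and crossbar end at 227 mm. Origin on the table, halfway between the prongs.
- fork_seat (a point): Where the bail middle belongs when hung: 230 mm above the table, halfway between the prongs, 20 mm to +x of the fork origin. Axes as the fork's: x along the prongs (tips to -x), y across. The bail bar lies across both prongs, anywhere from the upturned tips (40 mm to -x of here) to 50 mm to +x.
- stop_base: The bender's stop box: fixed grey box 100 x 90 x 50 mm with a yellow collar and a red mushroom knob on top. Origin: centre of its underside, z up.
- stop_top (a point): Middle of the top of the stop's round mushroom head, on its axis: 100 mm above the table when out, 94 mm when fully pressed. The head is 40 mm in diameter over a height of 14 mm (from 6 to 20 mm below its top), on a thinner stem. About 5 N presses it down 6 mm, and it latches down and stays.
- stop_knob (a joint): Turn of the mushroom head, rad: 0 at the start, growing clockwise seen from above, stop at 0.9. Turning it lifts the latched head steadily, 6 mm in 0.9 rad, against about 0.05 N m; it stays where it is left. Fully turned it is released.
- blank0: Straight length of steel square tube, 22 x 22 x 120 mm, lying along its x, origin under its centre. Good stock, not scrap, possibly among the elbows. Not part of the job: leave it where it is.
- blank1: Another straight length of square tube, the same, near the bender. Not part of the job: leave it where it is.
- hammer: Hammer, 240 mm, lying along its x. Not part of the job: leave it where it is.
- oil: Metal can, 60 mm across, 65 mm high. Not part of the job: leave it where it is.
- collar: Steel ring, 44 mm across, 20 mm high. Not part of the job: leave it where it is.
Things that resemble listed ones, but are neither listed nor needed, are in the scene too. Leave any black or orange look-alike of the elbow2 alone.

How it is judged:
By the outcome, as a careful person would: the job done as asked, in the order asked, and still so for the second after the job is handed in, with the robot touching nothing.
Of elbow0, elbow1, elbow2, elbow3, elbow4 only 3 to 5 are there at a start; the rules pass over those that are not, and their reading is None.
At some moment in a run one of elbow0, elbow1, elbow2, elbow3, elbow4 may be knocked a few centimetres aside while the robot is not near it.
It also fails if it takes over 210 s, if anything falls off the work surface, if the arm or the gripper's body presses on something with over 40 N, if the wrist force passes 120 N, or if a joint passes its speed limit or range.

## Robot

A 6-joint arm with a two-finger parallel gripper is mounted at the origin on the work surface. World frame = base frame: x ahead of the robot, y to its left, z up, the work surface at z = 0. Lengths are in m, angles in rad, forces in N, time in s.
With the tool pointing down it reaches from about 0.375 to 0.975 m from the base axis. Payload 3.8 kg.
Tool frame: the origin (TCP) lies on the centre line of the jaws, within the pads' length; the fingertips stand 22 mm ahead of it and the grasp point (between the pads) lies 3 mm ahead of it; x points along the fingers, y is the direction in which the jaws open and shut, and the axes are right-handed (so a half turn about x gives the same grasp; the last joint's range is limited). The gripper opens to 85 mm and grips with 20 to 120 N. Pads are 22 mm wide; open, the fingers measure 114 mm over their backs; the gripper's body (76 mm by 85 mm) begins 54 mm behind the grasp point. The pads swing forward as they close: fully open they stand 13 mm farther back than shut.
Start: joints at [1.114, 0.264, 1.604, -0, 1.274, -0.037], TCP at [0.275, 0.616, 0.253] pointing down, gripper open.
Joint ranges: [-2.63, 2.63], [-0.94, 2.18], [0.31, 2.57], [-1.31, 4.45], [0, 2.66], [-2.55, 2.55]. Speed limits (rad/s): [2.57, 2.57, 3.14, 3.14, 3.14, 3.14].

## Interface

Orientations are given as a rotation vector (axis times angle).
In Python, from workcell import monitor, eyes, finish_job gives the robot as it stands. The module is installed in compiled form; this text tells all that it offers.
- The arm moves only by the tool play_rows, never from a script. Its argument "deltas" is a list of rows, each an object of numbers: "wx", "wy", "wz": the turn, a rotation vector about the world's x, y, z in degrees; "x", "y", "z": the shift along the world's x, y, z in mm; "fingers": the closure, from -1 (fully open) to 1 (shut), so that 0 is half open. A call has 1 to 20 rows; each row is the pose to reach, as a shift and turn from the pose commanded when the call began; what a row does not reach only later rows make up. A row lasts 1/8 s, in which the tool goes at most 62.5 mm and 10.7 degrees, less where a joint would pass 70% of its speed; a pose out of reach is approached as far as the arm can. A call with a gripper value outside its range is refused whole. The fingers move at their own pace and stop on an object; "grip_force" is the grip in N (left out, the last holds). Time passes only in rows, so rows that repeat a pose let the fingers close. It gives the time, the measured TCP pose, the force and the opening at its end, in the units of the state.
- monitor.read_state(): the state, without advancing time (a new reading comes with each control period).
- eyes.read_camera(name): name is "scene" or "top" or "wrist"; returns a dict with "frame" (400x640x3 uint8, red, green, blue), "depth" (400x640 float32, m along the optical axis (not along the pixel's ray), 0 where there is no reading), "K" (3x3 intrinsics, pixels), "view" (4x4, takes a point from world to camera coordinates); the wrist camera has in their place "tool_from_camera" (4x4, takes a point from camera to tool coordinates, whose origin is the TCP and whose axes are the tool frame's). Camera axes: x right, y down, z forward; pixel columns grow to the right and rows downward; lengths in m; the calibration is good to about 2 mm. A picture is of the moment at which its call begins: read the wrist's pose just before it.
- finish_job(): hands the job in, once; it reports no verdict.
The state is a dict: "time": time; "q": joint angles; "joint_vel": joint speeds; "joint_torque": joint torques, N m; "tool_pos": TCP position; "tcp_rot": TCP orientation; "wrist_force": force on the tool from outside, world axes, zero at the start; "torque": the same for the moment, N m; "width": opening from 0.0 (shut) to 1.0 (fully open).
Only numpy, scipy, OpenCV 4.12 (cv2) and the standard library are available. Lean on these libraries where they do the work, as an engineer would, in place of code of your own. Each camera call takes 0.05 s, during which the arm holds its last target.

## Working session

There is one attempt and no reset: what is moved stays moved. The work goes in short steps, Python scripts to look and compute and a tool call to move; the robot and the scene stay as the last step left them, time stands still between calls to the robot, and variables do not carry over. Pictures are saved under pics/ and viewed, and the job is handed in when it is done.

Besides the shell and the picture viewer there is one more tool, called after ">>>" as a command line: name --argument value ..., lists and objects as JSON in quotes. play_rows: Moves the arm, as the interface text tells. Its arguments: {"type":"object","properties":{"deltas":{"type":"array"},"grip_force":{"type":"number"}},"required":["deltas"]}

```bash
mkdir -p pics; cat > h.py <<'E'
import numpy as np, cv2
from workcell import monitor, eyes, finish_job
from scipy.spatial.transform import Rotation as R
def snap(name,fn):
    s=monitor.read_state(); c=eyes.read_camera(name)
    np.savez('pics/'+fn+'.npz',**{k:v for k,v in c.items()},tp=s['tool_pos'],tr=s['tcp_rot'])
    cv2.imwrite('pics/'+fn+'.png',c['frame'][:,:,::-1]); return load(fn)
def load(fn):
    d=dict(np.load('pics/'+fn+'.npz'))
    if 'view' in d: d['T']=np.linalg.inv(d['view'])
    else:
        T=np.eye(4);T[:3,:3]=R.from_rotvec(d['tr']).as_matrix();T[:3,3]=d['tp']; d['T']=T@d['tool_from_camera']
    return d
def pt(d,u,v,z=None):
    K=d['K'];r=np.array([(u-K[0,2])/K[0,0],(v-K[1,2])/K[1,1],1.])
    if z is None: return (d['T']@np.append(r*d['depth'][int(round(v)),int(round(u))],1))[:3]
    o=d['T'][:3,3];w=d['T'][:3,:3]@r
    return o+w*(z-o[2])/w[2]
def cloud(d):
    K=d['K'];h,w=d['depth'].shape;u,v=np.meshgrid(np.arange(w),np.arange(h));D=d['depth']
    P=np.stack([(u-K[0,2])/K[0,0]*D,(v-K[1,2])/K[1,1]*D,D],-1)
    W=P@d['T'][:3,:3].T+d['T'][:3,3]; W[D==0]=np.nan
    return W
def crop(fn,x0,y0,x1,y1,k,out):
    im=cv2.imread('pics/'+fn+'.png')[y0:y1,x0:x1]
    cv2.imwrite('pics/'+out+'.png',cv2.resize(im,None,fx=k,fy=k,interpolation=cv2.INTER_CUBIC))
E
python3 - <<'E'
from h import *
for n in ['scene','top','wrist']: snap(n,n+'0')
s=monitor.read_state()
for k in s: print(k,np.round(s[k],4))
E
```

```text
time 0.15
q [ 1.1141  0.2646  1.6051 -0.      1.2737 -0.037 ]
joint_vel [-0.0003 -0.0021 -0.0044  0.0003  0.0004 -0.0013]
joint_torque [ 2.00000e-04 -5.15907e+01 -3.67959e+01  0.00000e+00  8.00000e-03
  0.00000e+00]
tool_pos [0.2749 0.6159 0.2522]
tcp_rot [ 0.3279  1.546  -0.3306]
wrist_force [-0.0778 -0.0275 -1.0586]
torque [-0.0096  0.0296 -0.0132]
width 1.0019
```

View pics/scene0.png

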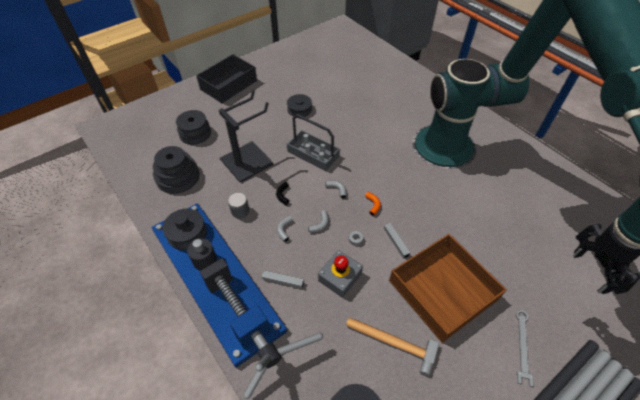

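View pics/top0.png

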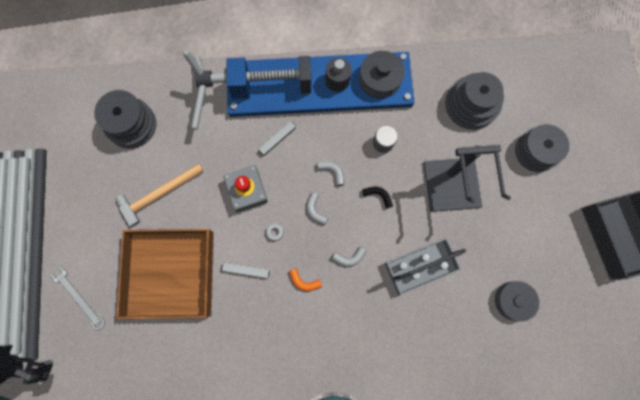

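View pics/wrist0.png

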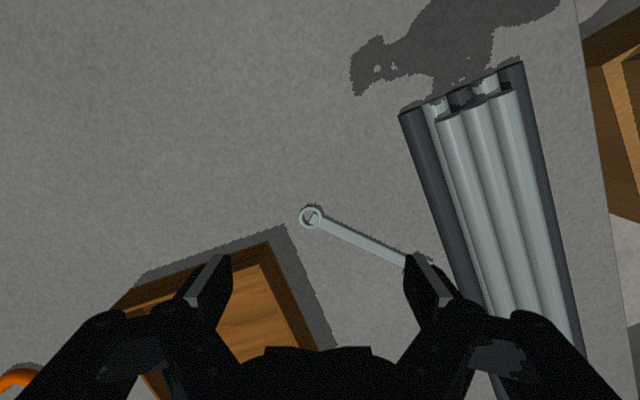

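Top view: grey steel elbows at (331,172), (316,208) and (349,257). The look-alikes are black at (378,195) and orange at (305,280), and the blanks at (277,138) and (245,270). The stop is at (243,184), crate at (165,274), carrier at (420,268), fork at (455,180). Next I measure these.

```bash
python3 - <<'E'
from h import *
d=load('top0');print(d['K'],d['T'])
W=cloud(d)
def p(n,u,v,z=None): print(n,np.round(pt(d,u,v,z),4), np.round(pt(d,u,v),4))
p('stop',243,183,.1);p('blk',378,195,.022);p('crateTL',122,231,.065);p('crateTR',211,230,.065);p('crateBR',210,317,.065);p('crateBL',118,318,.065)
p('bail',421,268);p('forktip',400,240);p('forktip2',431,238)
crop('top0',290,150,390,310,5,'c1')
crop('top0',365,130,525,310,4.4,'c2')
crop('top0',215,160,275,220,8,'c3')
E
```

```text
[[473.04657466   0.         309.34849453]
 [  0.         473.04657466 195.12485734]
 [  0.           0.           1.        ]] [[-7.47405478e-02 -9.75710024e-01  2.05921827e-01  3.56374880e-01]
 [-9.97202806e-01  7.29964520e-02 -1.60649025e-02  3.49501571e-02]
 [ 6.43123665e-04 -2.06546524e-01 -9.78436569e-01  1.25753899e+00]
 [ 0.00000000e+00  0.00000000e+00  0.00000000e+00  1.00000000e+00]]
stop [0.6435 0.18   0.1   ] [0.6454 0.1809 0.0926]
blk [ 0.6031 -0.1681  0.022 ] [ 0.6073 -0.1716  0.0009]
crateTL [0.5501 0.496  0.065 ] [0.5602 0.52   0.0029]
crateTR [0.5358 0.2709 0.065 ] [ 0.5459  0.2842 -0.002 ]
crateBR [0.322  0.2802 0.065 ] [ 0.3201  0.2936 -0.0004]
crateBL [0.3364 0.5043 0.065 ] [0.3364 0.5047 0.064 ]
bail [ 0.3979 -0.2278  0.1526] [ 0.3979 -0.2278  0.1526]
forktip [ 0.4812 -0.2175 -0.0006] [ 0.4812 -0.2175 -0.0006]
forktip2 [ 0.4802 -0.3002  0.001 ] [ 0.4802 -0.3002  0.001 ]
```

View pics/c1.png

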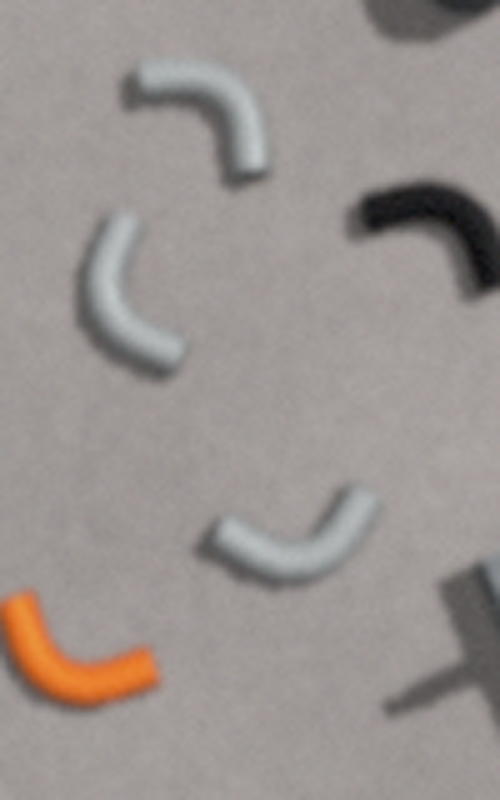

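View pics/c2.png

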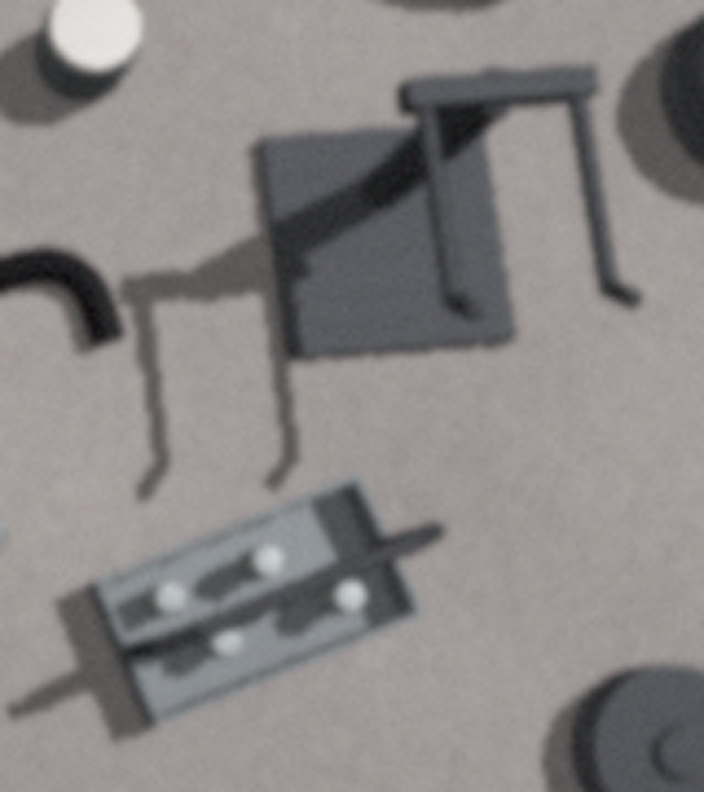

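View pics/c3.png

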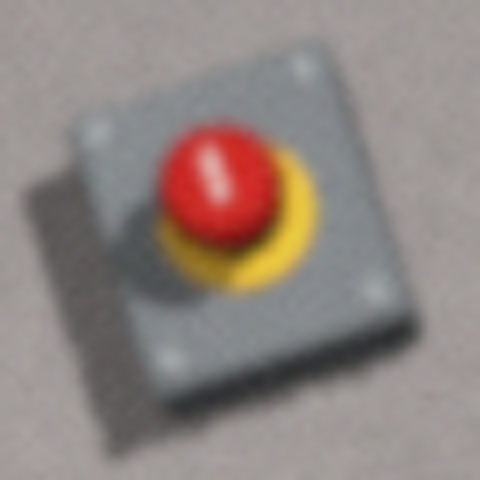

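```bash
cat >> h.py <<'E'
from scipy.optimize import minimize
def cl():
    # elbow frame: origin mid-bend, +x inside; bend centre at (0.032,0); arc +-45deg about -x
    a=np.linspace(-np.pi/4,np.pi/4,25);arc=np.stack([.032-.032*np.cos(a),.032*np.sin(a)],1)
    t=np.linspace(.003,.025,8)[:,None]
    e=np.array([np.sin(np.pi/4),np.cos(np.pi/4)])
    return np.vstack([(arc[0]+t*e*[1,-1])[::-1],arc,arc[-1]+t*e])
CL=cl()
def fit_elbow(xy):
    # xy points of the silhouette at mid-height
    from scipy.spatial import cKDTree
    def cost(p):
        c,s=np.cos(p[2]),np.sin(p[2]);M=CL@np.array([[c,s],[-s,c]])+p[:2]
        d1=cKDTree(M).query(xy)[0]; d2=cKDTree(xy).query(M)[0]
        # outside points penalised, coverage
        ends=0
        return np.mean(np.maximum(d1-.011,0)**2)*1e6*3+np.mean(d1**2)*1e6+np.mean(np.minimum(d2,.02)**2)*1e6
    best=None
    for y in np.arange(0,2*np.pi,np.pi/4):
        r=minimize(cost,[*xy.mean(0),y],method='Nelder-Mead',options=dict(initial_simplex=np.array([[*xy.mean(0),y],[*(xy.mean(0)+[.01,0]),y],[*(xy.mean(0)+[0,.01]),y],[*xy.mean(0),y+.4]])))
        if best is None or r.fun<best.fun: best=r
    return best.x,best.fun
E
python3 - <<'E'
from h import *
d=load('top0');W=cloud(d);im=d['frame'].astype(int)
hsv=cv2.cvtColor(d['frame'],cv2.COLOR_RGB2HSV)
for n,(u,v) in dict(eA=(331,172),eB=(316,208),eC=(349,257)).items():
    sub=W[v-25:v+25,u-25:u+25].reshape(-1,3); 
    m=(sub[:,2]>.008)&(sub[:,2]<.04); q=sub[m]
    print(n,len(q),q[:,2].max(),fit_elbow(q[:,:2]))
sc=load('scene0');S=cloud(sc)
for nm,A in (('top',W),('scene',S)):
  P=A.reshape(-1,3);P=P[~np.isnan(P[:,2])]
  m=(P[:,0]>.35)&(P[:,0]<.75)&(P[:,1]<-.1)&(P[:,1]>-.5)
  Q=P[m&(P[:,2]>.205)&(P[:,2]<.26)]
  print(nm,len(Q)); 
  for y0 in np.arange(-.48,-.15,.02):
    r=Q[(Q[:,1]>=y0)&(Q[:,1]<y0+.02)]
    if len(r): print(round(y0,2),len(r),r.min(0).round(3),r.max(0).round(3),r.mean(0).round(3))
  B=P[m&(P[:,2]>.13)&(P[:,2]<.17)&(P[:,0]<.5)]
  print('bail',len(B),B.mean(0),B.min(0),B.max(0)); 
  if len(B)>3:
    _,s,v=np.linalg.svd(B[:,:2]-B[:,:2].mean(0));print(v[0],s); t=(B[:,:2]-B[:,:2].mean(0))@v[0];print(t.min(),t.max())
  B=P[m&(P[:,2]>.03)&(P[:,2]<.047)&(P[:,0]<.5)]
  print('tray',len(B),B.mean(0),cv2.minAreaRect(B[:,:2].astype(np.float32)))
  H=P[(abs(P[:,0]-.64)<.04)&(abs(P[:,1]-.18)<.04)&(P[:,2]>.078)];print('head',len(H),H.mean(0),H.min(0),H.max(0))
E
```

```text
eA 322 0.027208232338736593 (array([ 0.65597001, -0.05946527,  1.41494611]), np.float64(497.21127632510684))
eB 320 0.026636127127598774 (array([0.59619717, 0.00692162, 4.41915852]), np.float64(337.84115010679125))
eC 326 0.028589817086398073 (array([ 0.43192749, -0.07814688,  6.37477112]), np.float64(66.47707732669654))
top 874
-0.44 14 [ 0.547 -0.425  0.218] [ 0.658 -0.42   0.228] [ 0.64  -0.422  0.224]
-0.42 313 [ 0.528 -0.42   0.212] [ 0.659 -0.4    0.253] [ 0.599 -0.413  0.225]
-0.4 76 [ 0.642 -0.4    0.207] [ 0.659 -0.38   0.23 ] [ 0.649 -0.39   0.224]
-0.38 96 [ 0.637 -0.38   0.205] [ 0.662 -0.361  0.231] [ 0.648 -0.371  0.222]
-0.36 77 [ 0.572 -0.359  0.21 ] [ 0.659 -0.34   0.23 ] [ 0.648 -0.35   0.224]
-0.34 298 [ 0.526 -0.34   0.207] [ 0.658 -0.324  0.252] [ 0.599 -0.333  0.225]
bail 306 [ 0.40562081 -0.25665935  0.15084808] [ 0.37877309 -0.34148372  0.13037567] [ 0.43525901 -0.18153871  0.16006005]
[-0.30324888  0.95291139] [0.82464258 0.04995579]
-0.0883758993283974 0.0782439853811519
tray 412 [ 0.40960842 -0.26724814  0.03905779] ((0.41228243708610535, -0.333654820919036
[... 517 characters left out ...]
 -0.36   0.213] [ 0.66  -0.34   0.232] [ 0.654 -0.35   0.226]
-0.34 173 [ 0.528 -0.34   0.209] [ 0.66  -0.321  0.253] [ 0.599 -0.331  0.227]
-0.32 1 [ 0.647 -0.32   0.226] [ 0.647 -0.32   0.226] [ 0.647 -0.32   0.226]
bail 146 [ 0.40686748 -0.25369598  0.15120263] [ 0.37857957 -0.3403076   0.13034512] [ 0.43546847 -0.17709197  0.16041345]
[-0.30488194  0.95239015] [0.60862522 0.03465121]
-0.0910660750246655 0.07858877856383885
tray 399 [ 0.41213121 -0.2626224   0.0383729 ] ((0.41357308626174927, -0.33333733677864075), (0.33078789710998535, 0.12601904571056366), 89.96060943603516)
head 171 [0.64817834 0.18765295 0.09795241] [0.62665422 0.16702936 0.08121881] [0.6644845  0.20529415 0.10609648]
```

```bash
cat >> h.py <<'E'
def comps(d,zmin=.008,zmax=.04):
    W=cloud(d);m=((W[...,2]>zmin)&(W[...,2]<zmax)).astype(np.uint8)
    return W,cv2.connectedComponentsWithStats(m,connectivity=4)
def elbow_at(d,u,v):
    W,(n,L,st,ce)=comps(d); w=L[v-6:v+7,u-6:u+7]; w=w[w>0]
    l=np.bincount(w).argmax(); q=W[L==l]
    x,f=fit_elbow(q[:,:2]); return len(q),x,f,q.max(0),st[l]
def yaw():
    s=monitor.read_state();M=R.from_rotvec(s['tcp_rot']).as_matrix();return np.degrees(np.arctan2(M[1,1],M[0,1])),M
E
python3 - <<'E'
from h import *
d=load('top0')
for n,(u,v) in dict(eA=(334,170),eB=(312,208),eC=(349,261)).items():
    k,x,f,mx,st=elbow_at(d,u,v); print(n,k,x[:2].round(4),np.degrees(x[2])%360,f,mx,st)
print(yaw())
# heights map of bender
W=cloud(d);P=W.reshape(-1,3)
for x0 in np.arange(.3,.9,.1):
    print(round(x0,1),[ (round(float(np.nanmax(np.r_[P[(P[:,0]>x0)&(P[:,0]<x0+.1)&(P[:,1]>y0)&(P[:,1]<y0+.1),2],-1])),2)) for y0 in np.arange(-.5,.6,.1)])
# fork yaw
Q=P[(P[:,2]>.214)&(P[:,2]<.235)&(P[:,0]>.55)&(P[:,0]<.635)]
for a,b in ((-.43,-.39),(-.35,-.31)):
    r=Q[(Q[:,1]>a)&(Q[:,1]<b)];print(np.polyfit(r[:,0],r[:,1],1),r[:,1].mean(),r[:,2].mean())
E
```

```text
eA 295 [ 0.6875 -0.061 ] 135.2280315437863 40.60474216882194 [ 0.70951535 -0.01425069  0.02720823] [318 162  27  24 295]
eB 306 [0.5728 0.0129] 287.2231614124766 39.34522261116965 [0.62285776 0.02376506 0.02663613] [307 193  21  32 306]
eC 325 [ 0.4318 -0.081 ] 10.743500061644328 40.52179697460678 [ 0.46893078 -0.03154509  0.02858982] [332 247  35  20 325]
(np.float64(65.94952372344635), array([[-7.81848490e-04,  4.07540637e-01,  9.13186738e-01],
       [-1.62324819e-03,  9.13185297e-01, -4.07541384e-01],
       [-9.99998377e-01, -1.80096433e-03, -5.24329442e-05]]))
0.3 [0.05, 0.06, 0.16, 0.15, 0.01, 0.03, 0.01, 0.07, 0.07, 0.07, 0.38]
0.4 [0.01, 0.16, 0.16, 0.04, 0.03, 0.03, 0.03, 0.07, 0.01, 0.07, 0.07]
0.5 [0.25, 0.25, 0.02, 0.03, 0.02, 0.03, 0.05, 0.07, 0.07, 0.07, 0.06]
0.6 [0.23, 0.23, 0.01, 0.03, 0.03, 0.02, 0.1, 0.1, 0.03, 0.03, 0.03]
0.7 [0.11, 0.01, 0.07, 0.07, 0.02, 0.03, 0.05, 0.02, 0.03, 0.1, 0.1]
0.8 [0.11, 0.07, 0.08, 0.08, 0.11, 0.11, 0.12, 0.12, 0.08, 0.11, 0.11]
0.9 [0.07, 0.01, 0.12, 0.11, 0.13, 0.12, 0.13, 0.16, 0.16, 0.11, 0.11]
[ 0.00143514 -0.41456297] -0.41371296303727123 0.22287344399065792
[ 0.00398111 -0.33623204] -0.33387530803846144 0.22313278631809644
```

>>> play_rows --deltas '[{"x": 60,"y": -70,"z": 0,"fingers": 1},{"x": 95,"y": -112,"z": 0,"fingers": 1},{"x": 130,"y": -153,"z": 0,"fingers": 1},{"x": 165,"y": -194,"z": 0,"fingers": 1},{"x": 200,"y": -235,"z": 0,"fingers": 1},{"x": 235,"y": -276,"z": 0,"fingers": 1},{"x": 270,"y": -318,"z": 0,"fingers": 1},{"x": 305,"y": -359,"z": 0,"fingers": 1},{"x": 340,"y": -400,"z": 0,"fingers": 1},{"x": 369,"y": -434,"z": 0,"fingers": 1},{"x": 369,"y": -434,"z": 0,"fingers": 1},{"x": 369,"y": -434,"z": -50,"fingers": 1},{"x": 369,"y": -434,"z": -80,"fingers": 1},{"x": 369,"y": -434,"z": -100,"fingers": 1},{"x": 369,"y": -434,"z": -100,"fingers": 1},{"x": 369,"y": -434,"z": -100,"fingers": 1}]' --grip_force 20

```text
schema error: expected keys wx, wy, wz, x, y, z, fingers
```

```bash
python3 - <<'E'
from h import *
d=snap('wrist','w1');s=monitor.read_state();print(s['time'],s['tool_pos'],s['wrist_force'],s['width'])
E
```

```text
0.2 [0.27492828 0.61600231 0.25240578] [0.78777616 0.70831986 0.71247597] 0.9997087708974886
```

View pics/w1.png

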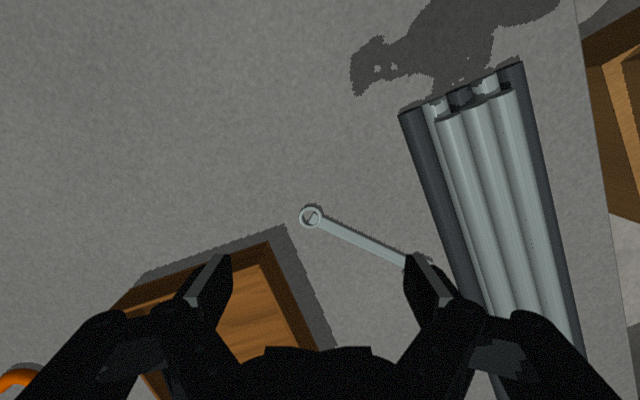

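The call was refused because every row needs all its keys, so the arm hasn't moved. I'll resend it with full rows.

>>> play_rows --deltas '[{"wx": 0,"wy": 0,"wz": 0,"x": 95,"y": -112,"z": 0,"fingers": 1},{"wx": 0,"wy": 0,"wz": 0,"x": 165,"y": -194,"z": 0,"fingers": 1},{"wx": 0,"wy": 0,"wz": 0,"x": 235,"y": -276,"z": 0,"fingers": 1},{"wx": 0,"wy": 0,"wz": 0,"x": 369,"y": -434,"z": 0,"fingers": 1},{"wx": 0,"wy": 0,"wz": 0,"x": 369,"y": -434,"z": 0,"fingers": 1},{"wx": 0,"wy": 0,"wz": 0,"x": 369,"y": -434,"z": 0,"fingers": 1},{"wx": 0,"wy": 0,"wz": 0,"x": 369,"y": -434,"z": 0,"fingers": 1},{"wx": 0,"wy": 0,"wz": 0,"x": 369,"y": -434,"z": 0,"fingers": 1},{"wx": 0,"wy": 0,"wz": 0,"x": 369,"y": -434,"z": 0,"fingers": 1},{"wx": 0,"wy": 0,"wz": 0,"x": 369,"y": -434,"z": 0,"fingers": 1},{"wx": 0,"wy": 0,"wz": 0,"x": 369,"y": -434,"z": 0,"fingers": 1},{"wx": 0,"wy": 0,"wz": 0,"x": 369,"y": -434,"z": 0,"fingers": 1}]' --grip_force 20

```text
time: 1.7
tool_pos: [0.6431, 0.1837, 0.2531]
tcp_rot: [0.328, 1.547, -0.328]
wrist_force: [-0.3, -0.0, 1.2]
width: -0.002
```

```bash
python3 - <<'E'
from h import *
d=snap('wrist','w2');s=monitor.read_state();print(s['time'],s['tool_pos'],s['wrist_force'],s['width'])
E
```

```text
1.75 [0.6431064  0.18386796 0.25325025] [-0.61408851 -0.07729983  0.08296587] -0.003606573671296507
```

View pics/w2.png

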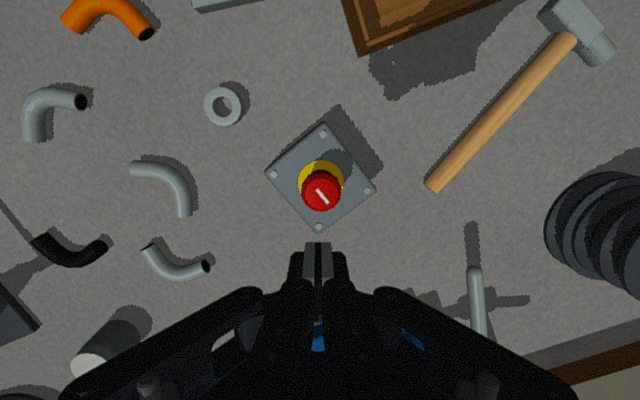

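The wrist view has the knob at (321,191), the elbows at (55,110), (165,185) and (175,262), orange at (110,15) and black at (68,248).

```bash
python3 - <<'E'
from h import *
d=load('w2')
print(pt(d,321,190),pt(d,321,190,.1), pt(d,321,191,.092))
W=cloud(d);r=d['frame'].astype(int);m=(r[...,0]>120)&(r[...,1]<60)&(r[...,2]<70)&(W[...,2]>.07)
q=W[m];print(len(q),q.min(0),q.max(0),q.mean(0))
t=q[q[:,2]>.094];print(t.mean(0))
E
```

```text
[0.64369196 0.1872059  0.10006535] [0.64370874 0.18719939 0.1       ] [0.64670456 0.18598781 0.092     ]
809 [0.63155748 0.16680354 0.0940742 ] [0.66615521 0.20110845 0.10134713] [0.64755836 0.18455867 0.09916743]
[0.64755836 0.18455867 0.09916743]
```

>>> play_rows --deltas '[{"wx": 0,"wy": 0,"wz": 0,"x": 3,"y": 1,"z": -60,"fingers": 1},{"wx": 0,"wy": 0,"wz": 0,"x": 3,"y": 1,"z": -105,"fingers": 1},{"wx": 0,"wy": 0,"wz": 0,"x": 3,"y": 1,"z": -120,"fingers": 1},{"wx": 0,"wy": 0,"wz": 0,"x": 3,"y": 1,"z": -126,"fingers": 1},{"wx": 0,"wy": 0,"wz": 0,"x": 3,"y": 1,"z": -131,"fingers": 1},{"wx": 0,"wy": 0,"wz": 0,"x": 3,"y": 1,"z": -133,"fingers": 1},{"wx": 0,"wy": 0,"wz": 0,"x": 3,"y": 1,"z": -135,"fingers": 1},{"wx": 0,"wy": 0,"wz": 0,"x": 3,"y": 1,"z": -136,"fingers": 1}]'

```text
time: 2.75
tool_pos: [0.6482, 0.1836, 0.1188]
tcp_rot: [0.33, 1.543, -0.328]
wrist_force: [0.5, 0.5, 3.7]
width: -0.001
```

>>> play_rows --deltas '[{"wx": 0,"wy": 0,"wz": 0,"x": 0,"y": 0,"z": -1,"fingers": 1},{"wx": 0,"wy": 0,"wz": 0,"x": 0,"y": 0,"z": -2,"fingers": 1},{"wx": 0,"wy": 0,"wz": 0,"x": 0,"y": 0,"z": -2,"fingers": 1}]'

```text
time: 3.12
tool_pos: [0.6478, 0.1836, 0.1158]
tcp_rot: [0.33, 1.544, -0.329]
wrist_force: [1.3, 0.9, 4.6]
width: -0.002
```

>>> play_rows --deltas '[{"wx": 0,"wy": 0,"wz": 0,"x": 0,"y": 0,"z": -1,"fingers": 1},{"wx": 0,"wy": 0,"wz": 0,"x": 0,"y": 0,"z": -2,"fingers": 1},{"wx": 0,"wy": 0,"wz": 0,"x": 0,"y": 0,"z": -2,"fingers": 1}]'

```text
time: 3.5
tool_pos: [0.6484, 0.1837, 0.1156]
tcp_rot: [0.33, 1.543, -0.328]
wrist_force: [-0.2, 0.1, 11.3]
width: 0.001
```

>>> play_rows --deltas '[{"wx": 0,"wy": 0,"wz": 0,"x": 0,"y": 0,"z": -2,"fingers": 1},{"wx": 0,"wy": 0,"wz": 0,"x": 0,"y": 0,"z": -2,"fingers": 1},{"wx": 0,"wy": 0,"wz": 0,"x": 0,"y": 0,"z": -2,"fingers": 1}]'

```text
time: 3.88
tool_pos: [0.649, 0.1839, 0.1155]
tcp_rot: [0.331, 1.541, -0.327]
wrist_force: [-2.2, 0.2, 17.2]
width: 0.002
```

>>> play_rows --deltas '[{"wx": 0,"wy": 0,"wz": 0,"x": 0,"y": 0,"z": 10,"fingers": 1},{"wx": 0,"wy": 0,"wz": 0,"x": 0,"y": 0,"z": 60,"fingers": 1},{"wx": 0,"wy": 0,"wz": 0,"x": 0,"y": 0,"z": 110,"fingers": 0.5},{"wx": 0,"wy": 0,"wz": 0,"x": 0,"y": 0,"z": 142,"fingers": -1},{"wx": 0,"wy": 0,"wz": 0,"x": 0,"y": 0,"z": 142,"fingers": -1}]'

```text
time: 4.5
tool_pos: [0.6483, 0.1836, 0.2563]
tcp_rot: [0.331, 1.541, -0.328]
wrist_force: [0.2, -0.1, 0.1]
width: 0.636
```

```bash
python3 - <<'E'
from h import *
d=snap('wrist','w3');s=monitor.read_state();print(s['time'],s['tool_pos'],s['wrist_force'],s['width'])
W=cloud(d);r=d['frame'].astype(int);m=(r[...,0]>120)&(r[...,1]<60)&(r[...,2]<70)&(W[...,2]>.07)
q=W[m];print(len(q),q.min(0),q.max(0),q.mean(0),np.percentile(q[:,2],[50,90]))
d0=load('w2');W=cloud(d0);r=d0['frame'].astype(int);m=(r[...,0]>120)&(r[...,1]<60)&(r[...,2]<70)&(W[...,2]>.07)
print(np.percentile(W[m][:,2],[50,90]))
t=snap('top','t1')
for n,(u,v) in dict(eA=(334,170),eB=(312,208),eC=(349,261)).items():
    k,x,f,mx,st=elbow_at(t,u,v); print(n,k,x[:2].round(4),np.degrees(x[2])%360,f)
print(yaw()[0])
E
```

```text
4.55 [0.64707603 0.18328257 0.25360529] [ 0.33938602 -0.1412445  -0.33788912] 0.7244883795287937
782 [0.6308846  0.1662741  0.08777719] [0.66514887 0.20114807 0.09556246] [0.64705878 0.18457721 0.09322837] [0.09335843 0.09427056]
[0.09925675 0.10028688]
eA 290 [ 0.6864 -0.0623] 133.49599489658456 40.4982013422061
eB 308 [0.5735 0.0128] 286.8914233753953 40.688171824472576
eC 326 [ 0.4318 -0.0809] 10.360487682641931 40.59192121051755
65.94716738918719
```

View pics/w3.png

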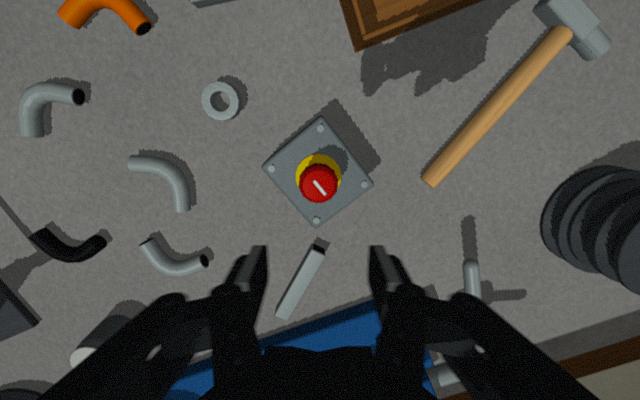

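The head has dropped from 0.0993 to 0.0934, so it is latched. Next I cross-check the elbow poses in the wrist view.

```bash
python3 - <<'E'
from h import *
t=load('w3')
for n,(u,v) in dict(eA=(172,264),eB=(176,175),eC=(33,100)).items():
    k,x,f,mx,st=elbow_at(t,u,v); print(n,k,x[:2].round(4),np.degrees(x[2])%360,f,mx[2])
E
```

```text
eA 1217 [ 0.6877 -0.0559] 133.19039346107348 32.763142926974744 0.02357423553118021
eB 1539 [0.5753 0.0184] 288.47944121088744 33.3990120339181 0.02365091091359217
eC 1980 [ 0.4365 -0.0756] 11.119903812156862 33.38020933878547 0.0237381026386293
```

>>> play_rows --deltas '[{"wx": 0,"wy": 0,"wz": 10,"x": -27,"y": -56,"z": 0,"fingers": -1},{"wx": 0,"wy": 0,"wz": 20,"x": -50,"y": -112,"z": -15,"fingers": -1},{"wx": 0,"wy": 0,"wz": 30,"x": -73,"y": -168,"z": -30,"fingers": -1},{"wx": 0,"wy": 0,"wz": 41.5,"x": -73,"y": -168,"z": -50,"fingers": -1},{"wx": 0,"wy": 0,"wz": 41.5,"x": -73,"y": -168,"z": -70,"fingers": -1},{"wx": 0,"wy": 0,"wz": 41.5,"x": -73,"y": -168,"z": -70,"fingers": -1},{"wx": 0,"wy": 0,"wz": 41.5,"x": -73,"y": -168,"z": -70,"fingers": -1}]'

```text
time: 5.48
tool_pos: [0.5743, 0.0161, 0.1829]
tcp_rot: [-0.238, 1.558, 0.239]
wrist_force: [-0.3, -1.1, 0.8]
width: 0.998
```

```bash
python3 - <<'E'
from h import *
d=snap('wrist','w4');s=monitor.read_state();print(s['time'],s['tool_pos'],s['wrist_force'],s['width'],s['q'],yaw()[0])
W,(n,L,st,ce)=comps(d)
for i in range(1,n):
    if st[i,4]>400: print(i,st[i],ce[i].round(),W[L==i].mean(0).round(3))
E
```

```text
5.525 [0.57476963 0.01613406 0.1836577 ] [0.66577159 0.30409897 0.21501966] 1.001393477018718 [-1.52605298e-02  1.29847843e-01  1.89604892e+00  1.07147906e-05
  1.11506328e+00 -1.89054689e+00] 107.44572060644309
1 [ 204    0  110   54 2990] [259.  20.] [ 0.448 -0.075  0.019]
2 [ 415    0   33   55 1464] [432.  26.] [0.409 0.066 0.019]
3 [ 489   56  120   91 4077] [547. 102.] [0.434 0.191 0.021]
5 [ 560  111   80  130 3523] [605. 183.] [0.485 0.282 0.023]
6 [  95  118   79   77 2544] [127. 161.] [ 0.604 -0.168  0.019]
8 [ 281  140   46   92 2119] [305. 186.] [0.577 0.003 0.02 ]
9 [ 403  150   48   45 1368] [427. 171.] [0.526 0.113 0.019]
15 [207 219  26  41 737] [219. 238.] [ 0.657 -0.067  0.019]
17 [ 405  246   95   18 1087] [452. 254.] [0.599 0.172 0.024]
19 [  55  254   64   55 1412] [ 95. 273.] [ 0.735 -0.184  0.025]
21 [395 258  13  79 418] [401. 306.] [0.676 0.146 0.023]
22 [231 259  33  32 633] [246. 276.] [ 0.694 -0.029  0.018]
33 [   0  326   67   74 2741] [ 23. 355.] [ 0.872 -0.255  0.026]
34 [ 569  330   71   32 1476] [608. 345.] [0.655 0.405 0.02 ]
36 [126 369  46  31 932] [149. 387.] [ 0.872 -0.105  0.03 ]
```

View pics/w4.png

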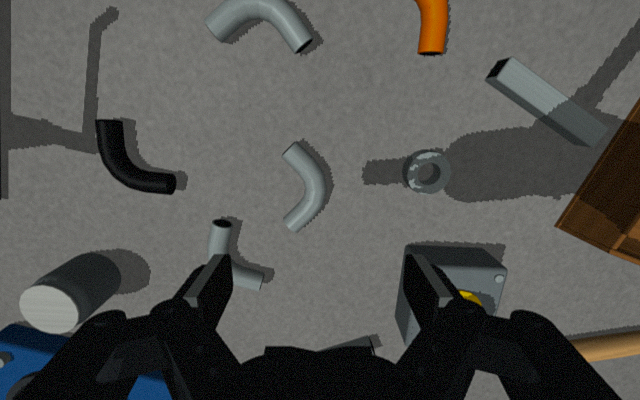

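```bash
cat >> h.py <<'E'
def fit_sil(d,l,L,x0):
    """fit pose by silhouette IoU of projected tube against the component mask"""
    m=(L==l);v,u=np.where(m);pad=12
    y0,y1,xx0,xx1=max(v.min()-pad,0),min(v.max()+pad,399),max(u.min()-pad,0),min(u.max()+pad,639)
    M=m[y0:y1,xx0:xx1];V=np.linalg.inv(d['T']);K=d['K']
    cam=d['T'][:3,3]
    def ras(p):
        c,s=np.cos(p[2]),np.sin(p[2]);C=CL@np.array([[c,s],[-s,c]])+p[:2]
        I=np.zeros((400,640),np.uint8)
        P=np.c_[C,np.full(len(C),.011)]@V[:3,:3].T+V[:3,3]
        uv=P[:,:2]/P[:,2:]*K[0,0]+[K[0,2],K[1,2]]
        th=.022*K[0,0]/P[:,2].mean()
        # butt-ended thick line: polygons per segment
        t=np.gradient(uv,axis=0);t/=np.linalg.norm(t,axis=1)[:,None];n=np.c_[-t[:,1],t[:,0]]*th/2
        poly=np.vstack([uv+n,(uv-n)[::-1]])
        cv2.fillPoly(I,[np.round(poly*16).astype(np.int32)],1,shift=4)
        return I[y0:y1,xx0:xx1]>0
    def cost(p):
        I=ras(p);return 1-(I&M).sum()/max((I|M).sum(),1)
    from scipy.optimize import minimize
    x0=np.array(x0);b=minimize(cost,x0,method='Nelder-Mead',options=dict(initial_simplex=np.array([x0,x0+[.006,0,0],x0+[0,.006,0],x0+[0,0,.15]])))
    return b.x,b.fun
E
python3 - <<'E'
from h import *
d=load('w4');W,(n,L,st,ce)=comps(d,.005,.04)
l=L[186,312];print(st[l]);x,f=fit_sil(d,l,L,[.574,.0155,np.radians(287.5)]);print(x[:2].round(4),np.degrees(x[2]),f)
l=L[8,262];x,f=fit_sil(d,l,L,[.434,-.078,np.radians(11)]);print(x[:2].round(4),np.degrees(x[2]),f)
for w,pts in (('w3',dict(eA=(172,264,.687,-.059,133),eB=(176,175,.574,.0155,287),eC=(33,100,.434,-.078,11))),('t1',dict(eA=(334,170,.687,-.059,133),eB=(312,208,.574,.0155,287),eC=(349,261,.434,-.078,11)))):
    d=load(w);W,(n,L,st,ce)=comps(d,.005,.04)
    for k,p in pts.items():
        q=L[p[1]-5:p[1]+6,p[0]-5:p[0]+6];l=np.bincount(q[q>0]).argmax()
        x,f=fit_sil(d,l,L,[p[2],p[3],np.radians(p[4])]);print(w,k,x[:2].round(4),np.degrees(x[2]),f)
E
```

```text
[ 281  140   46   92 2123]
[0.577  0.0138] 285.95195830562415 0.053254437869822535
[ 0.4351 -0.0786] 9.816405406780365 0.07444005270092224
w3 eA [ 0.6896 -0.0599] 133.10458094247088 0.09336419753086422
w3 eB [0.5748 0.0134] 289.4528842411241 0.09227871939736343
w3 eC [ 0.4344 -0.0786] 8.86180419534195 0.18644067796610164
t1 eA [ 0.6881 -0.0606] 135.24809517846936 0.10479041916167664
t1 eB [0.5765 0.0128] 284.6747058863906 0.09384164222873903
t1 eC [ 0.4334 -0.0816] 10.531149599578532 0.08963585434173671
```

>>> play_rows --deltas '[{"wx": 0,"wy": 0,"wz": -1,"x": 2,"y": -2,"z": -60,"fingers": -1},{"wx": 0,"wy": 0,"wz": -1,"x": 2,"y": -2,"z": -115,"fingers": -1},{"wx": 0,"wy": 0,"wz": -1,"x": 2,"y": -2,"z": -145,"fingers": -1},{"wx": 0,"wy": 0,"wz": -1,"x": 2,"y": -2,"z": -157,"fingers": -1},{"wx": 0,"wy": 0,"wz": -1,"x": 2,"y": -2,"z": -157,"fingers": -0.5},{"wx": 0,"wy": 0,"wz": -1,"x": 2,"y": -2,"z": -157,"fingers": 1},{"wx": 0,"wy": 0,"wz": -1,"x": 2,"y": -2,"z": -157,"fingers": 1},{"wx": 0,"wy": 0,"wz": -1,"x": 2,"y": -2,"z": -157,"fingers": 1},{"wx": 0,"wy": 0,"wz": -1,"x": 2,"y": -2,"z": -157,"fingers": 1},{"wx": 0,"wy": 0,"wz": -1,"x": 2,"y": -2,"z": -157,"fingers": 1},{"wx": 0,"wy": 0,"wz": -1,"x": 2,"y": -2,"z": -157,"fingers": 1},{"wx": 0,"wy": 0,"wz": -1,"x": 2,"y": -2,"z": -157,"fingers": 1}]' --grip_force 40

```text
time: 7.02
tool_pos: [0.5774, 0.0137, 0.0281]
tcp_rot: [-0.225, 1.556, 0.225]
wrist_force: [-1.5, 0.7, 5.5]
width: 0.258
```

>>> play_rows --deltas '[{"wx": 0,"wy": 0,"wz": 0,"x": 0,"y": 0,"z": 60,"fingers": 1},{"wx": 0,"wy": 0,"wz": 0,"x": 0,"y": 0,"z": 120,"fingers": 1},{"wx": 0,"wy": 0,"wz": 0,"x": 0,"y": 0,"z": 170,"fingers": 1},{"wx": 0,"wy": 0,"wz": 0,"x": -20,"y": 46,"z": 170,"fingers": 1},{"wx": 0,"wy": 0,"wz": 0,"x": -40,"y": 92,"z": 170,"fingers": 1},{"wx": 0,"wy": 0,"wz": 0,"x": -60,"y": 138,"z": 170,"fingers": 1},{"wx": 0,"wy": 0,"wz": 0,"x": -80,"y": 185,"z": 170,"fingers": 1},{"wx": 0,"wy": 0,"wz": 0,"x": -100,"y": 231,"z": 170,"fingers": 1},{"wx": 0,"wy": 0,"wz": 0,"x": -120,"y": 277,"z": 170,"fingers": 1},{"wx": 0,"wy": 0,"wz": 0,"x": -140,"y": 323,"z": 170,"fingers": 1},{"wx": 0,"wy": 0,"wz": 0,"x": -160,"y": 370,"z": 170,"fingers": 1},{"wx": 0,"wy": 0,"wz": 0,"x": -182,"y": 421,"z": 170,"fingers": 1},{"wx": 0,"wy": 0,"wz": 0,"x": -182,"y": 421,"z": 170,"fingers": 1},{"wx": 0,"wy": 0,"wz": 0,"x": -182,"y": 421,"z": 170,"fingers": 1}]'

```text
time: 8.78
tool_pos: [0.3939, 0.434, 0.1961]
tcp_rot: [-0.227, 1.559, 0.225]
wrist_force: [0.3, -0.4, -1.7]
width: 0.264
```

```bash
python3 - <<'E'
from h import *
d=snap('wrist','w5');s=monitor.read_state();print(s['time'],s['tool_pos'],s['wrist_force'],s['width'],s['q'],yaw()[0])
E
```

```text
8.825 [0.39422917 0.43348188 0.19615329] [ 0.72929242 -0.44579569 -0.4454117 ] 0.26140896879842873 [ 7.90600566e-01  1.39878859e-01  1.86021976e+00 -6.39251458e-04
  1.14212755e+00 -1.06681648e+00] 106.43739833964482
```

View pics/w5.png

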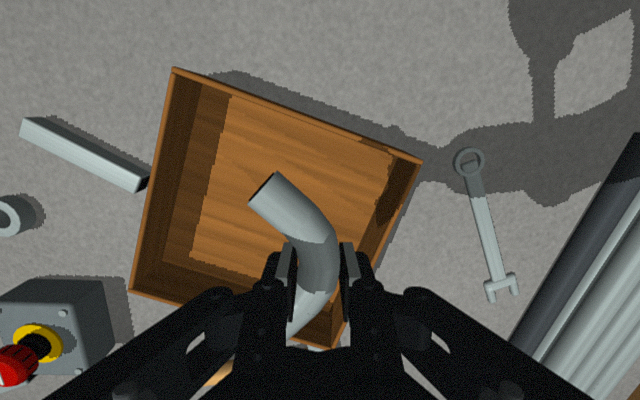

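```bash
python3 - <<'E'
from h import *
d=load('w5')
for p in ((175,70),(421,160),(133,289)): print(pt(d,*p,.065))
E
```

```text
[0.32554321 0.29635039 0.065     ]
[0.33646239 0.50909237 0.065     ]
[0.53687215 0.28537859 0.065     ]
```

>>> play_rows --deltas '[{"wx": 0,"wy": 0,"wz": 0,"x": 0,"y": -4,"z": -60,"fingers": 1},{"wx": 0,"wy": 0,"wz": 0,"x": 0,"y": -4,"z": -115,"fingers": 1},{"wx": 0,"wy": 0,"wz": 0,"x": 0,"y": -4,"z": -145,"fingers": 1},{"wx": 0,"wy": 0,"wz": 0,"x": 0,"y": -4,"z": -155,"fingers": 1},{"wx": 0,"wy": 0,"wz": 0,"x": 0,"y": -4,"z": -155,"fingers": 1},{"wx": 0,"wy": 0,"wz": 0,"x": 0,"y": -4,"z": -155,"fingers": 0.1},{"wx": 0,"wy": 0,"wz": 0,"x": 0,"y": -4,"z": -155,"fingers": 0.1},{"wx": 0,"wy": 0,"wz": 0,"x": 0,"y": -4,"z": -155,"fingers": 0.1},{"wx": 0,"wy": 0,"wz": 0,"x": 0,"y": -4,"z": -110,"fingers": 0.1},{"wx": 0,"wy": 0,"wz": 0,"x": 0,"y": -4,"z": -60,"fingers": 0},{"wx": 0,"wy": 0,"wz": 0,"x": 0,"y": -4,"z": 0,"fingers": -0.5},{"wx": 0,"wy": 0,"wz": 0,"x": 0,"y": -4,"z": 0,"fingers": -1}]'

```text
time: 10.32
tool_pos: [0.3972, 0.4337, 0.2039]
tcp_rot: [-0.219, 1.548, 0.232]
wrist_force: [-0.7, -0.3, -0.7]
width: 0.903
```

```bash
python3 - <<'E'
from h import *
d=snap('wrist','w6');t=snap('top','t2');s=monitor.read_state();print(s['time'],s['tool_pos'],s['wrist_force'],s['width'],s['q'],yaw()[0])
W,(n,L,st,ce)=comps(t,.005,.04)
for k,p in dict(eA=(334,170,.687,-.059,133),eC=(349,261,.434,-.078,11)).items():
        q=L[p[1]-5:p[1]+6,p[0]-5:p[0]+6];l=np.bincount(q[q>0]).argmax()
        x,f=fit_sil(t,l,L,[p[2],p[3],np.radians(p[4])]);print(k,x[:2].round(4),np.degrees(x[2]),f)
cv2.imwrite('pics/m1.png',np.vstack([cv2.resize(cv2.imread('pics/w6.png'),(440,275)),cv2.resize(cv2.imread('pics/t2.png'),(440,275))]))
E
```

```text
10.425 [0.3944934  0.43095708 0.19781346] [-0.3759065  -0.23953107 -1.18250091] 1.0009012619286892 [ 7.86919495e-01  1.33132245e-01  1.86465589e+00 -1.44817545e-05
  1.14081609e+00 -1.07118437e+00] 106.4619611794833
eA [ 0.6886 -0.0604] 136.31251586959945 0.1327433628318584
eC [ 0.4334 -0.0813] 10.246937666110737 0.08635097493036215
```

View pics/m1.png

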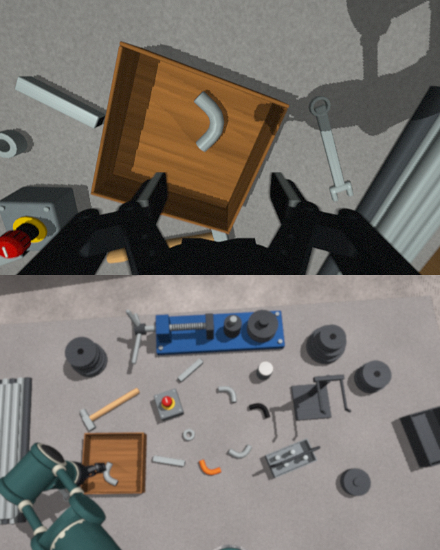

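>>> play_rows --deltas '[{"wx": 0,"wy": 0,"wz": -10,"x": 4,"y": -50,"z": 0,"fingers": -1},{"wx": 0,"wy": 0,"wz": -20,"x": 8,"y": -102,"z": 0,"fingers": -1},{"wx": 0,"wy": 0,"wz": -30,"x": 12,"y": -153,"z": 0,"fingers": -1},{"wx": 0,"wy": 0,"wz": -40,"x": 16,"y": -204,"z": 0,"fingers": -1},{"wx": 0,"wy": 0,"wz": -50,"x": 20,"y": -255,"z": 0,"fingers": -1},{"wx": 0,"wy": 0,"wz": -60,"x": 24,"y": -306,"z": 0,"fingers": -1},{"wx": 0,"wy": 0,"wz": -70,"x": 28,"y": -357,"z": 0,"fingers": -1},{"wx": 0,"wy": 0,"wz": -80,"x": 32,"y": -408,"z": 0,"fingers": -1},{"wx": 0,"wy": 0,"wz": -90,"x": 36,"y": -460,"z": 0,"fingers": -1},{"wx": 0,"wy": 0,"wz": -96.5,"x": 40,"y": -511,"z": -10,"fingers": -1},{"wx": 0,"wy": 0,"wz": -96.5,"x": 40,"y": -511,"z": -10,"fingers": -1},{"wx": 0,"wy": 0,"wz": -96.5,"x": 40,"y": -511,"z": -10,"fingers": -1}]'

```text
time: 11.92
tool_pos: [0.4329, -0.0801, 0.1847]
tcp_rot: [1.08, 1.29, -1.082]
wrist_force: [0.0, 0.3, 0.6]
width: 1.0
```

```bash
python3 - <<'E'
from h import *
d=snap('wrist','w7');s=monitor.read_state();print(s['time'],s['tool_pos'],s['wrist_force'],s['width'],s['q'],yaw()[0])
W,(n,L,st,ce)=comps(d,.005,.04)
for i in range(1,n):
    if st[i,4]>400: 
        c=W[L==i].mean(0);print(i,st[i],ce[i].round(),c.round(3))
        if np.hypot(c[0]-.448,c[1]+.075)<.05:
            x,f=fit_sil(d,i,L,[.434,-.08,np.radians(10)]);print('eC',x[:2].round(4),np.degrees(x[2]),f)
E
```

```text
11.975 [ 0.43322236 -0.07968701  0.18511813] [0.20019791 0.38473113 0.03101976] 1.0042255540050686 [-2.38835226e-01 -1.33536594e-01  2.15607490e+00  5.55038053e-04
  1.12165764e+00 -4.13678092e-01] 10.004007198741071
1 [440   0  49  18 589] [462.   6.] [0.526 0.098 0.017]
2 [ 269    1   74   92 3172] [299.  39.] [0.393 0.048 0.02 ]
3 [ 309  138   46   92 2100] [330. 184.] [ 0.444 -0.074  0.02 ]
eC [ 0.435  -0.0793] 10.843686059046165 0.052800734618916434
4 [ 510  163   95   61 2467] [561. 199.] [ 0.679 -0.048  0.018]
5 [454 251  31  48 964] [470. 273.] [ 0.616 -0.147  0.018]
6 [ 232  257   84   94 1689] [278. 281.] [ 0.409 -0.19   0.025]
38 [ 540  300   65   34 1037] [568. 315.] [ 0.739 -0.176  0.023]
79 [606 331  34  69 961] [629. 376.] [ 0.855 -0.25   0.021]
```

View pics/w7.png

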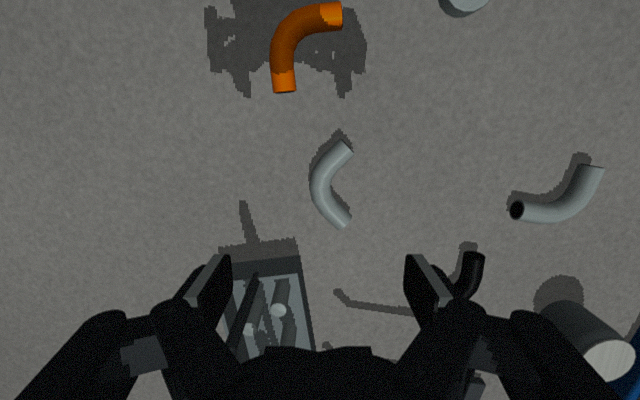

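>>> play_rows --deltas '[{"wx": 0,"wy": 0,"wz": 0.5,"x": 2,"y": 0,"z": -60,"fingers": -1},{"wx": 0,"wy": 0,"wz": 0.5,"x": 2,"y": 0,"z": -115,"fingers": -1},{"wx": 0,"wy": 0,"wz": 0.5,"x": 2,"y": 0,"z": -145,"fingers": -1},{"wx": 0,"wy": 0,"wz": 0.5,"x": 2,"y": 0,"z": -158,"fingers": -1},{"wx": 0,"wy": 0,"wz": 0.5,"x": 2,"y": 0,"z": -158,"fingers": -0.5},{"wx": 0,"wy": 0,"wz": 0.5,"x": 2,"y": 0,"z": -158,"fingers": 1},{"wx": 0,"wy": 0,"wz": 0.5,"x": 2,"y": 0,"z": -158,"fingers": 1},{"wx": 0,"wy": 0,"wz": 0.5,"x": 2,"y": 0,"z": -158,"fingers": 1},{"wx": 0,"wy": 0,"wz": 0.5,"x": 2,"y": 0,"z": -158,"fingers": 1},{"wx": 0,"wy": 0,"wz": 0.5,"x": 2,"y": 0,"z": -158,"fingers": 1},{"wx": 0,"wy": 0,"wz": 0.5,"x": 2,"y": 0,"z": -158,"fingers": 1}]'

```text
time: 13.35
tool_pos: [0.4372, -0.0809, 0.0298]
tcp_rot: [1.075, 1.288, -1.073]
wrist_force: [-0.8, 1.5, 5.7]
width: 0.253
```

>>> play_rows --deltas '[{"wx": 0,"wy": 0,"wz": 0,"x": 0,"y": 0,"z": 60,"fingers": 1},{"wx": 0,"wy": 0,"wz": 0,"x": 0,"y": 0,"z": 120,"fingers": 1},{"wx": 0,"wy": 0,"wz": 0,"x": 0,"y": 10,"z": 170,"fingers": 1},{"wx": 0,"wy": 0,"wz": 0,"x": 5,"y": 60,"z": 170,"fingers": 1},{"wx": 0,"wy": 0,"wz": 0,"x": 8,"y": 110,"z": 170,"fingers": 1},{"wx": 0,"wy": 0,"wz": 0,"x": 12,"y": 160,"z": 170,"fingers": 1},{"wx": 0,"wy": 0,"wz": 0,"x": 16,"y": 210,"z": 170,"fingers": 1},{"wx": 0,"wy": 0,"wz": 0,"x": 20,"y": 260,"z": 170,"fingers": 1},{"wx": 0,"wy": 0,"wz": 0,"x": 24,"y": 310,"z": 170,"fingers": 1},{"wx": 0,"wy": 0,"wz": 0,"x": 28,"y": 360,"z": 170,"fingers": 1},{"wx": 0,"wy": 0,"wz": 0,"x": 33,"y": 410,"z": 170,"fingers": 1},{"wx": 0,"wy": 0,"wz": 0,"x": 33,"y": 436,"z": 150,"fingers": 1},{"wx": 0,"wy": 0,"wz": 0,"x": 33,"y": 436,"z": 120,"fingers": 1},{"wx": 0,"wy": 0,"wz": 0,"x": 33,"y": 436,"z": 100,"fingers": 1}]'

```text
time: 15.1
tool_pos: [0.4684, 0.3552, 0.1269]
tcp_rot: [1.072, 1.291, -1.075]
wrist_force: [0.1, 0.7, -0.4]
width: 0.262
```

```bash
python3 - <<'E'
from h import *
d=snap('wrist','w8');s=monitor.read_state();print(s['time'],s['tool_pos'],s['wrist_force'],s['width'],s['q'],yaw()[0])
E
```

```text
15.15 [0.46701061 0.35385524 0.1240733 ] [-1.05207372 -0.705923   -2.80665682] 0.2580035037246771 [ 6.05946777e-01  2.13720860e-01  1.91799358e+00 -9.20528264e-05
  1.01567578e+00  4.23609632e-01] 10.449572289789081
```

View pics/w8.png

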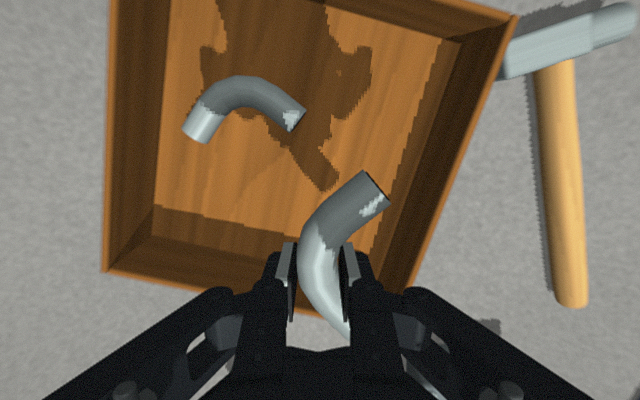

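>>> play_rows --deltas '[{"wx": 0,"wy": 0,"wz": 0,"x": 0,"y": 6,"z": -40,"fingers": 1},{"wx": 0,"wy": 0,"wz": 0,"x": 0,"y": 6,"z": -70,"fingers": 1},{"wx": 0,"wy": 0,"wz": 0,"x": 0,"y": 6,"z": -80,"fingers": 1},{"wx": 0,"wy": 0,"wz": 0,"x": 0,"y": 6,"z": -80,"fingers": 1},{"wx": 0,"wy": 0,"wz": 0,"x": 0,"y": 6,"z": -80,"fingers": 0.1},{"wx": 0,"wy": 0,"wz": 0,"x": 0,"y": 6,"z": -80,"fingers": 0.1},{"wx": 0,"wy": 0,"wz": 0,"x": 0,"y": 6,"z": -80,"fingers": 0.1},{"wx": 0,"wy": 0,"wz": 0,"x": 0,"y": 6,"z": -40,"fingers": 0.1},{"wx": 0,"wy": 0,"wz": 0,"x": 0,"y": 6,"z": 10,"fingers": 0},{"wx": 0,"wy": 0,"wz": 0,"x": 0,"y": 6,"z": 60,"fingers": -0.5},{"wx": 0,"wy": 0,"wz": 0,"x": 0,"y": 6,"z": 76,"fingers": -1},{"wx": 0,"wy": 0,"wz": 0,"x": 0,"y": 6,"z": 76,"fingers": -1}]'

```text
time: 16.65
tool_pos: [0.4698, 0.3619, 0.2058]
tcp_rot: [1.076, 1.289, -1.071]
wrist_force: [0.4, -0.2, -1.0]
width: 1.001
```

```bash
python3 - <<'E'
from h import *
d=snap('wrist','w9');t=snap('top','t3');s=monitor.read_state();print(s['time'],s['tool_pos'],s['wrist_force'],s['width'],s['q'],yaw()[0])
W,(n,L,st,ce)=comps(t,.005,.04)
for k,p in dict(eA=(334,170,.687,-.059,133)).items():
        q=L[p[1]-5:p[1]+6,p[0]-5:p[0]+6];l=np.bincount(q[q>0]).argmax()
        x,f=fit_sil(t,l,L,[p[2],p[3],np.radians(p[4])]);print(k,x[:2].round(4),np.degrees(x[2]),f)
cv2.imwrite('pics/m2.png',np.vstack([cv2.resize(cv2.imread('pics/w9.png'),(440,275)),cv2.resize(cv2.imread('pics/t3.png'),(440,275))]))
E
```

```text
16.75 [0.4681286  0.36070232 0.20239884] [-0.50462951 -0.68889405 -0.79868497] 0.9974522339803078 [6.14350957e-01 1.45331592e-01 1.84189048e+00 1.51815195e-05
 1.15727336e+00 4.31994118e-01] 10.447835571904697
eA [ 0.688  -0.0609] 135.03971361425525 0.11641791044776117
```

View pics/m2.png

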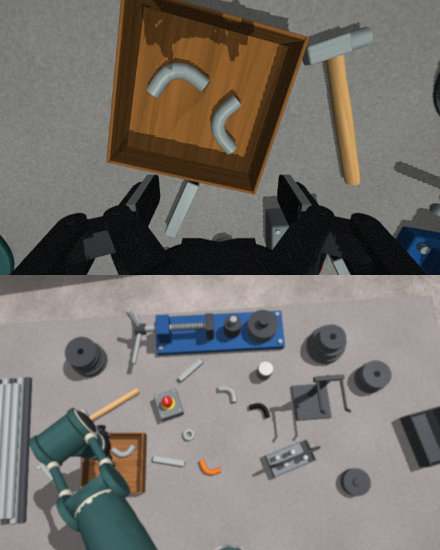

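>>> play_rows --deltas '[{"wx": 0,"wy": 0,"wz": -6,"x": 22,"y": -42,"z": 0,"fingers": -1},{"wx": 0,"wy": 0,"wz": -12,"x": 44,"y": -84,"z": 0,"fingers": -1},{"wx": 0,"wy": 0,"wz": -18,"x": 66,"y": -126,"z": 0,"fingers": -1},{"wx": 0,"wy": 0,"wz": -24,"x": 88,"y": -168,"z": 0,"fingers": -1},{"wx": 0,"wy": 0,"wz": -30,"x": 110,"y": -210,"z": 0,"fingers": -1},{"wx": 0,"wy": 0,"wz": -36,"x": 132,"y": -252,"z": 0,"fingers": -1},{"wx": 0,"wy": 0,"wz": -42,"x": 154,"y": -294,"z": 0,"fingers": -1},{"wx": 0,"wy": 0,"wz": -48,"x": 176,"y": -336,"z": 0,"fingers": -1},{"wx": 0,"wy": 0,"wz": -54,"x": 198,"y": -378,"z": 0,"fingers": -1},{"wx": 0,"wy": 0,"wz": -56.5,"x": 220,"y": -421,"z": -15,"fingers": -1},{"wx": 0,"wy": 0,"wz": -56.5,"x": 220,"y": -421,"z": -15,"fingers": -1},{"wx": 0,"wy": 0,"wz": -56.5,"x": 220,"y": -421,"z": -15,"fingers": -1}]'

```text
time: 18.25
tool_pos: [0.6876, -0.0594, 0.1863]
tcp_rot: [1.769, 0.718, -1.777]
wrist_force: [1.2, 1.0, -0.2]
width: 1.0
```

```bash
python3 - <<'E'
from h import *
d=snap('wrist','w10');s=monitor.read_state();print(s['time'],s['tool_pos'],s['wrist_force'],s['width'],s['q'],yaw()[0])
W,(n,L,st,ce)=comps(d,.005,.04)
for i in range(1,n):
    if st[i,4]>400: 
        c=W[L==i].mean(0);print(i,st[i],ce[i].round(),c.round(3))
        if np.hypot(c[0]-.68,c[1]+.05)<.05:
            x,f=fit_sil(d,i,L,[.6885,-.0605,np.radians(134)]);print('eA',x[:2].round(4),np.degrees(x[2]),f)
E
```

```text
18.3 [ 0.68790175 -0.05882792  0.1872898 ] [ 0.71403177 -0.61647912 -0.02396445] 0.9976948400886929 [-1.21606700e-01  3.38673410e-01  1.63202792e+00  5.12445453e-04
  1.17435368e+00  6.81503700e-01] -46.026375939940166
1 [ 100    0   59  108 2782] [130.  54.] [0.661 0.143 0.023]
3 [  400     0   240   229 21830] [531.  93.] [ 0.883 -0.137  0.029]
35 [ 285  137   46   91 2087] [309. 182.] [ 0.685 -0.05   0.02 ]
eA [ 0.6901 -0.059 ] 133.91630029854818 0.04598235020901065
39 [  60  158   54   45 1679] [ 87. 180.] [0.531 0.114 0.017]
48 [  0 198  29  45 734] [ 10. 224.] [0.43  0.148 0.015]
49 [424 201  58  51 968] [443. 218.] [ 0.755 -0.173  0.024]
56 [  55  261   49   63 1558] [ 73. 293.] [0.402 0.055 0.017]
57 [ 313  261   44   74 1566] [338. 296.] [ 0.611 -0.165  0.019]
58 [ 584  264   56  116 3571] [614. 317.] [ 0.814 -0.413  0.021]
67 [464 369  44  31 512] [481. 384.] [ 0.647 -0.383  0.023]
```

View pics/w10.png

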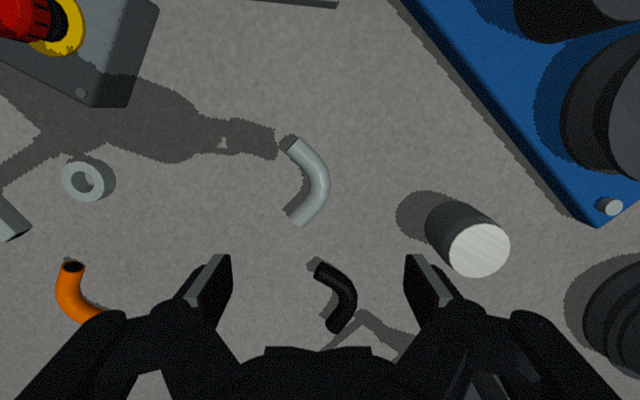

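>>> play_rows --deltas '[{"wx": 0,"wy": 0,"wz": 0,"x": 2,"y": 0,"z": -60,"fingers": -1},{"wx": 0,"wy": 0,"wz": 0,"x": 2,"y": 0,"z": -115,"fingers": -1},{"wx": 0,"wy": 0,"wz": 0,"x": 2,"y": 0,"z": -147,"fingers": -1},{"wx": 0,"wy": 0,"wz": 0,"x": 2,"y": 0,"z": -160,"fingers": -1},{"wx": 0,"wy": 0,"wz": 0,"x": 2,"y": 0,"z": -160,"fingers": -0.5},{"wx": 0,"wy": 0,"wz": 0,"x": 2,"y": 0,"z": -160,"fingers": 1},{"wx": 0,"wy": 0,"wz": 0,"x": 2,"y": 0,"z": -160,"fingers": 1},{"wx": 0,"wy": 0,"wz": 0,"x": 2,"y": 0,"z": -160,"fingers": 1},{"wx": 0,"wy": 0,"wz": 0,"x": 2,"y": 0,"z": -160,"fingers": 1},{"wx": 0,"wy": 0,"wz": 0,"x": 2,"y": 0,"z": -160,"fingers": 1},{"wx": 0,"wy": 0,"wz": 0,"x": 2,"y": 0,"z": -160,"fingers": 1}]'

```text
time: 19.68
tool_pos: [0.6927, -0.0599, 0.0316]
tcp_rot: [1.775, 0.713, -1.769]
wrist_force: [-1.5, 0.5, 6.1]
width: 0.255
```

>>> play_rows --deltas '[{"wx": 0,"wy": 0,"wz": 0,"x": 0,"y": 0,"z": 60,"fingers": 1},{"wx": 0,"wy": 0,"wz": 0,"x": 0,"y": 0,"z": 120,"fingers": 1},{"wx": 0,"wy": 0,"wz": 0,"x": 0,"y": 0,"z": 170,"fingers": 1},{"wx": 0,"wy": 0,"wz": 0,"x": -28,"y": 40,"z": 170,"fingers": 1},{"wx": 0,"wy": 0,"wz": 0,"x": -56,"y": 79,"z": 170,"fingers": 1},{"wx": 0,"wy": 0,"wz": 0,"x": -85,"y": 119,"z": 170,"fingers": 1},{"wx": 0,"wy": 0,"wz": 0,"x": -113,"y": 159,"z": 170,"fingers": 1},{"wx": 0,"wy": 0,"wz": 0,"x": -141,"y": 198,"z": 170,"fingers": 1},{"wx": 0,"wy": 0,"wz": 0,"x": -170,"y": 238,"z": 170,"fingers": 1},{"wx": 0,"wy": 0,"wz": 0,"x": -198,"y": 278,"z": 170,"fingers": 1},{"wx": 0,"wy": 0,"wz": 0,"x": -226,"y": 318,"z": 170,"fingers": 1},{"wx": 0,"wy": 0,"wz": 0,"x": -255,"y": 358,"z": 170,"fingers": 1},{"wx": 0,"wy": 0,"wz": 0,"x": -283,"y": 397,"z": 160,"fingers": 1},{"wx": 0,"wy": 0,"wz": 0,"x": -283,"y": 397,"z": 120,"fingers": 1},{"wx": 0,"wy": 0,"wz": 0,"x": -283,"y": 397,"z": 100,"fingers": 1},{"wx": 0,"wy": 0,"wz": 0,"x": -283,"y": 397,"z": 100,"fingers": 1}]'

```text
time: 21.68
tool_pos: [0.4064, 0.3363, 0.1273]
tcp_rot: [1.767, 0.714, -1.776]
wrist_force: [0.0, -0.7, -0.6]
width: 0.258
```

```bash
python3 - <<'E'
from h import *
d=snap('wrist','w11');s=monitor.read_state();print(s['time'],s['tool_pos'],s['wrist_force'],s['width'],s['q'],yaw()[0])
E
```

```text
21.725 [0.40758004 0.33696183 0.12880499] [ 1.45116784  0.15437142 -0.64175768] 0.24803395333833855 [6.43727838e-01 1.03209033e-01 2.03727760e+00 6.08652848e-06
 1.00272188e+00 1.44754202e+00] -46.055357086179114
```

View pics/w11.png

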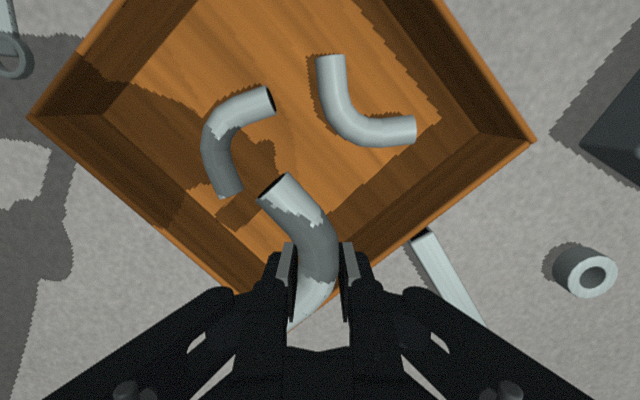

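>>> play_rows --deltas '[{"wx": 0,"wy": 0,"wz": 0,"x": 2,"y": 3,"z": -40,"fingers": 1},{"wx": 0,"wy": 0,"wz": 0,"x": 2,"y": 3,"z": -72,"fingers": 1},{"wx": 0,"wy": 0,"wz": 0,"x": 2,"y": 3,"z": -84,"fingers": 1},{"wx": 0,"wy": 0,"wz": 0,"x": 2,"y": 3,"z": -84,"fingers": 1},{"wx": 0,"wy": 0,"wz": 0,"x": 2,"y": 3,"z": -84,"fingers": 0.1},{"wx": 0,"wy": 0,"wz": 0,"x": 2,"y": 3,"z": -84,"fingers": 0.1},{"wx": 0,"wy": 0,"wz": 0,"x": 2,"y": 3,"z": -84,"fingers": 0.1},{"wx": 0,"wy": 0,"wz": 0,"x": 2,"y": 3,"z": -40,"fingers": 0.1},{"wx": 0,"wy": 0,"wz": 0,"x": 2,"y": 3,"z": 10,"fingers": 0},{"wx": 0,"wy": 0,"wz": 0,"x": 2,"y": 3,"z": 70,"fingers": -0.5},{"wx": 0,"wy": 0,"wz": 0,"x": 2,"y": 3,"z": 110,"fingers": -1},{"wx": 0,"wy": 0,"wz": 0,"x": 2,"y": 3,"z": 110,"fingers": -1}]'

```text
time: 23.22
tool_pos: [0.4124, 0.3422, 0.2447]
tcp_rot: [1.782, 0.718, -1.764]
wrist_force: [-0.4, 0.5, 0.4]
width: 1.0
```

```bash
python3 - <<'E'
from h import *
d=snap('wrist','w12');s=monitor.read_state();print(s['time'],s['tool_pos'],s['wrist_force'],s['width'],s['q'],yaw()[0])
snap('top','t4')
E
```

```text
23.275 [0.41109018 0.34116383 0.24176246] [ 0.46208917 -1.22148789  0.0688598 ] 0.9981028974812668 [ 6.46092837e-01  1.87377702e-03  1.92057297e+00 -1.96568408e-05
  1.21420907e+00  1.44976875e+00] -46.04693347726807
```

View pics/w12.png

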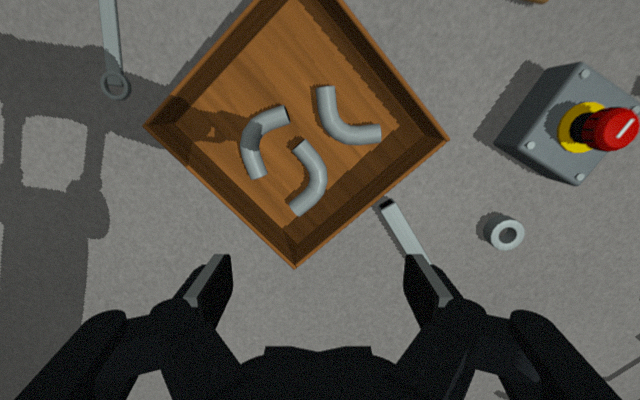

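View pics/t4.png

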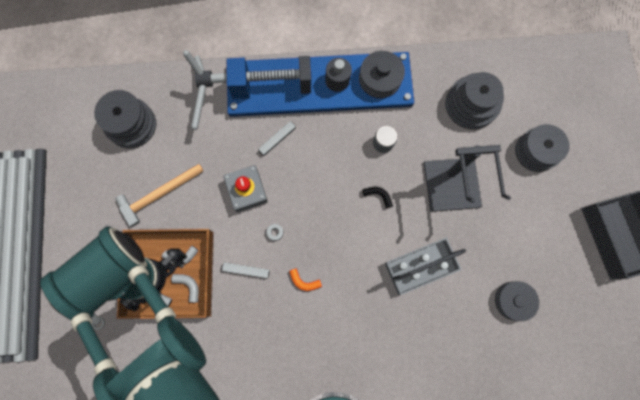

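>>> play_rows --deltas '[{"wx": 0,"wy": 0,"wz": 5,"x": 10,"y": -50,"z": 10,"fingers": -1},{"wx": 0,"wy": 0,"wz": 10,"x": 20,"y": -100,"z": 20,"fingers": -1},{"wx": 0,"wy": 0,"wz": 15,"x": 28,"y": -150,"z": 30,"fingers": -1},{"wx": 0,"wy": 0,"wz": 20,"x": 34,"y": -200,"z": 40,"fingers": -1},{"wx": 0,"wy": 0,"wz": 26,"x": 38,"y": -250,"z": 45,"fingers": -1},{"wx": 0,"wy": 0,"wz": 32,"x": 40,"y": -300,"z": 45,"fingers": -1},{"wx": 0,"wy": 0,"wz": 38,"x": 38,"y": -350,"z": 45,"fingers": -1},{"wx": 0,"wy": 0,"wz": 44,"x": 34,"y": -400,"z": 45,"fingers": -1},{"wx": 0,"wy": 0,"wz": 50,"x": 28,"y": -450,"z": 45,"fingers": -1},{"wx": 0,"wy": 0,"wz": 55,"x": 20,"y": -500,"z": 45,"fingers": -1},{"wx": 0,"wy": 0,"wz": 60,"x": 10,"y": -550,"z": 45,"fingers": -1},{"wx": 0,"wy": 0,"wz": 63.5,"x": -4,"y": -600,"z": 45,"fingers": -1},{"wx": 0,"wy": 0,"wz": 63.5,"x": -4,"y": -600,"z": 45,"fingers": -1},{"wx": 0,"wy": 0,"wz": 63.5,"x": -4,"y": -600,"z": 45,"fingers": -1}]'

```text
time: 25.08
tool_pos: [0.4053, -0.2588, 0.2824]
tcp_rot: [0.984, 1.341, -0.983]
wrist_force: [0.1, 0.4, 0.6]
width: 0.998
```

```bash
python3 - <<'E'
from h import *
d=snap('wrist','w13');s=monitor.read_state();print(s['time'],s['tool_pos'],s['wrist_force'],s['width'],s['q'],yaw()[0])
W=cloud(d);P=W.reshape(-1,3)
B=P[(P[:,2]>.142)&(P[:,2]<.165)&(abs(P[:,0]-.407)<.08)&(abs(P[:,1]+.26)<.12)]
c=B[:,:2].mean(0);_,sv,v=np.linalg.svd(B[:,:2]-c,full_matrices=False);print(len(B),c,v[0],np.degrees(np.arctan2(-v[0][0],v[0][1])))
t=(B[:,:2]-c)@v[0];print(t.min(),t.max(),c+v[0]*(t.min()+t.max())/2,B[:,2].max())
E
```

```text
25.125 [ 0.40572231 -0.25842956  0.2827851 ] [-0.27010838  0.91974597 -0.35119921] 1.0030158676843142 [-6.19358572e-01 -1.25895374e-01  1.96465966e+00  6.38035013e-04
  1.30575246e+00 -9.24017320e-01] 17.446131241763165
1755 [ 0.40664314 -0.25218671] [ 0.30550267 -0.95219122] -162.21159171752632
-0.06772035529894346 0.08482593438808061 [ 0.40925604 -0.2603306 ] 0.1571617828903985
```

View pics/w13.png

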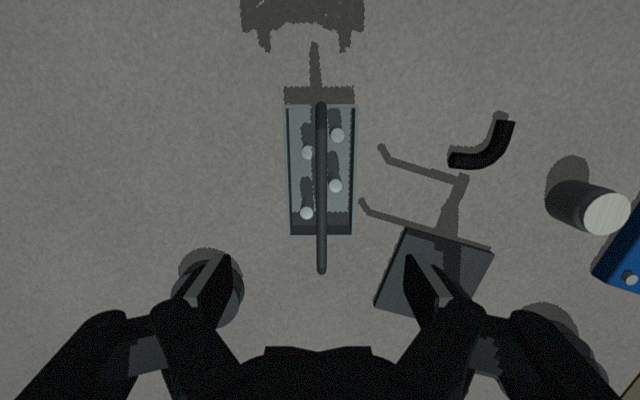

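>>> play_rows --deltas '[{"wx": 0,"wy": 0,"wz": 0.3,"x": 2,"y": -2,"z": -50,"fingers": -1},{"wx": 0,"wy": 0,"wz": 0.3,"x": 2,"y": -2,"z": -95,"fingers": -1},{"wx": 0,"wy": 0,"wz": 0.3,"x": 2,"y": -2,"z": -120,"fingers": -1},{"wx": 0,"wy": 0,"wz": 0.3,"x": 2,"y": -2,"z": -131,"fingers": -1},{"wx": 0,"wy": 0,"wz": 0.3,"x": 2,"y": -2,"z": -131,"fingers": -0.2},{"wx": 0,"wy": 0,"wz": 0.3,"x": 2,"y": -2,"z": -131,"fingers": 0.4},{"wx": 0,"wy": 0,"wz": 0.3,"x": 2,"y": -2,"z": -131,"fingers": 1},{"wx": 0,"wy": 0,"wz": 0.3,"x": 2,"y": -2,"z": -131,"fingers": 1},{"wx": 0,"wy": 0,"wz": 0.3,"x": 2,"y": -2,"z": -131,"fingers": 1},{"wx": 0,"wy": 0,"wz": 0.3,"x": 2,"y": -2,"z": -131,"fingers": 1},{"wx": 0,"wy": 0,"wz": 0.3,"x": 2,"y": -2,"z": -131,"fingers": 1}]' --grip_force 70

```text
time: 26.5
tool_pos: [0.4089, -0.2619, 0.1542]
tcp_rot: [0.978, 1.338, -0.977]
wrist_force: [0.9, 1.6, 5.2]
width: 0.085
```

>>> play_rows --deltas '[{"wx": 0,"wy": 0,"wz": 0,"x": 0,"y": 0,"z": 15,"fingers": 1},{"wx": 0,"wy": 0,"wz": 0,"x": 0,"y": 0,"z": 35,"fingers": 1},{"wx": 0,"wy": 0,"wz": 0,"x": 0,"y": 0,"z": 35,"fingers": 1}]'

```text
time: 26.88
tool_pos: [0.4087, -0.2623, 0.1896]
tcp_rot: [0.977, 1.337, -0.978]
wrist_force: [-0.2, 0.0, -3.2]
width: 0.088
```

```bash
python3 - <<'E'
from h import *
d=snap('wrist','w14');sc=snap('scene','s14');s=monitor.read_state();print(s['time'],s['tool_pos'],s['wrist_force'],s['torque'],s['width'],s['q'],yaw()[0])
crop('s14',190,60,400,220,3.6,'c14')
E
```

```text
26.975 [ 0.40758948 -0.26142664  0.18776555] [ 0.3507961  -0.14918421 -3.59502051] [0.01117456 0.01930648 0.05121464] 0.08837513617431737 [-6.21609641e-01 -4.73712352e-02  2.07253596e+00 -2.29732552e-04
  1.11736738e+00 -9.31180957e-01] 17.742914471463592
```

View pics/c14.png

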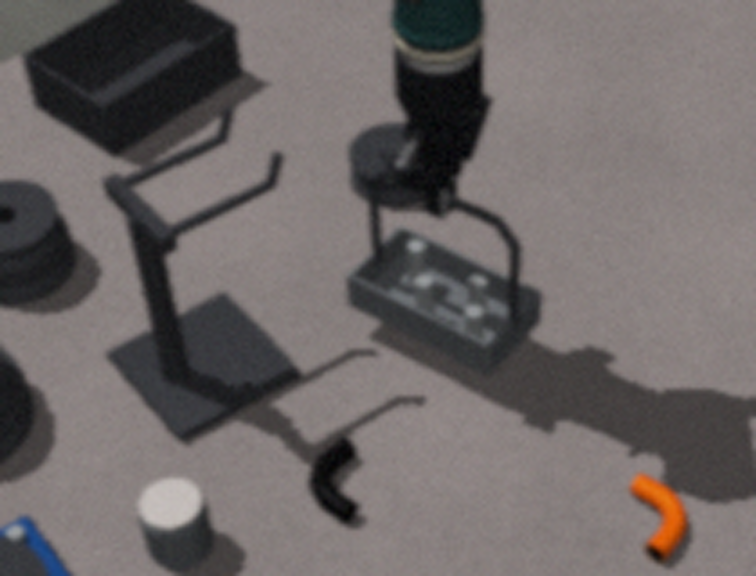

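View pics/w14.png

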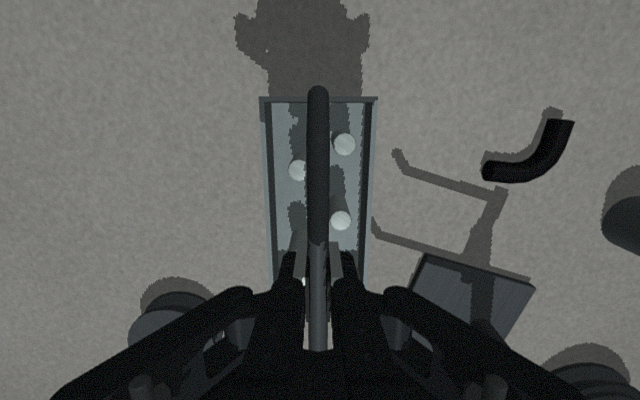

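>>> play_rows --deltas '[{"wx": 0,"wy": 0,"wz": 0,"x": 0,"y": 0,"z": 30,"fingers": 1},{"wx": 0,"wy": 0,"wz": 0,"x": 0,"y": 0,"z": 60,"fingers": 1},{"wx": 0,"wy": 0,"wz": 0,"x": 0,"y": 0,"z": 90,"fingers": 1},{"wx": 0,"wy": 0,"wz": -3,"x": 2,"y": -20,"z": 101,"fingers": 1},{"wx": 0,"wy": 0,"wz": -6,"x": 4,"y": -40,"z": 101,"fingers": 1},{"wx": 0,"wy": 0,"wz": -9,"x": 6,"y": -60,"z": 101,"fingers": 1},{"wx": 0,"wy": 0,"wz": -12,"x": 8,"y": -80,"z": 101,"fingers": 1},{"wx": 0,"wy": 0,"wz": -15,"x": 10,"y": -100,"z": 101,"fingers": 1},{"wx": 0,"wy": 0,"wz": -17.7,"x": 12,"y": -112,"z": 101,"fingers": 1},{"wx": 0,"wy": 0,"wz": -17.7,"x": 12,"y": -112,"z": 101,"fingers": 1},{"wx": 0,"wy": 0,"wz": -17.7,"x": 12,"y": -112,"z": 101,"fingers": 1}]'

```text
time: 28.35
tool_pos: [0.4201, -0.3732, 0.2891]
tcp_rot: [1.209, 1.211, -1.208]
wrist_force: [0.4, -1.4, -2.8]
width: 0.09
```

```bash
python3 - <<'E'
from h import *
d=snap('wrist','w15');sc=snap('scene','s15');s=monitor.read_state();print(s['time'],s['tool_pos'],s['wrist_force'],s['torque'],s['width'],s['q'],yaw()[0])
crop('s15',190,60,400,220,3.6,'c15')
for n,dd in (('w',d),('s',sc)):
  W=cloud(dd);P=W.reshape(-1,3)
  Q=P[(P[:,2]>.214)&(P[:,2]<.235)&(P[:,0]>.55)&(P[:,0]<.635)]
  for a,b in ((-.43,-.39),(-.355,-.31)):
    r=Q[(Q[:,1]>a)&(Q[:,1]<b)]
    if len(r)>5: print(n,len(r),np.polyfit(r[:,0],r[:,1],1),r[:,1].mean(),r[:,2].max())
  B=P[(P[:,2]>.276)&(P[:,2]<.30)&(P[:,0]>.38)&(P[:,0]<.46)&(P[:,1]<-.27)&(P[:,1]>-.47)]
  if len(B)>5: print('bail',B.min(0),B.max(0),B.mean(0))
  # tips
  T=P[(P[:,2]>.235)&(P[:,2]<.26)&(P[:,0]>.5)&(P[:,0]<.56)&(P[:,1]<-.3)&(P[:,1]>-.44)]
  if len(T)>5: print('tips',len(T),T.min(0),T.max(0))
E
```

```text
28.45 [ 0.42010788 -0.37302598  0.28935173] [ 0.54495757 -1.14114557 -3.41757095] [0.01996049 0.00755181 0.06923318] 0.08758354774610878 [-7.70551544e-01  2.91993523e-02  1.80455728e+00  1.97542092e-04
  1.30801397e+00 -7.72113325e-01] 0.08654230538409562
w 1644 [ 0.00278297 -0.41286584] -0.41121723974760177 0.22694770151747673
w 1829 [ 0.00133317 -0.33313964] -0.332355744751835 0.2274116096238466
bail [ 0.40302008 -0.41682802  0.27600025] [ 0.43779615 -0.29379091  0.29995384] [ 0.42045447 -0.35047867  0.28840715]
tips 708 [ 0.52776523 -0.41737829  0.23504624] [ 0.54113835 -0.32833191  0.25134456]
s 80 [-0.00543659 -0.40856713] -0.411792231290821 0.23038576164161406
s 83 [ 0.01564625 -0.34138304] -0.3321146335267094 0.22981461434447237
bail [ 0.40090215 -0.43454905  0.27630697] [ 0.43793187 -0.29166164  0.29971747] [ 0.42205662 -0.34845896  0.2893433 ]
tips 39 [ 0.52761508 -0.41795723  0.23511707] [ 0.54179605 -0.32487065  0.25809334]
```

View pics/c15.png

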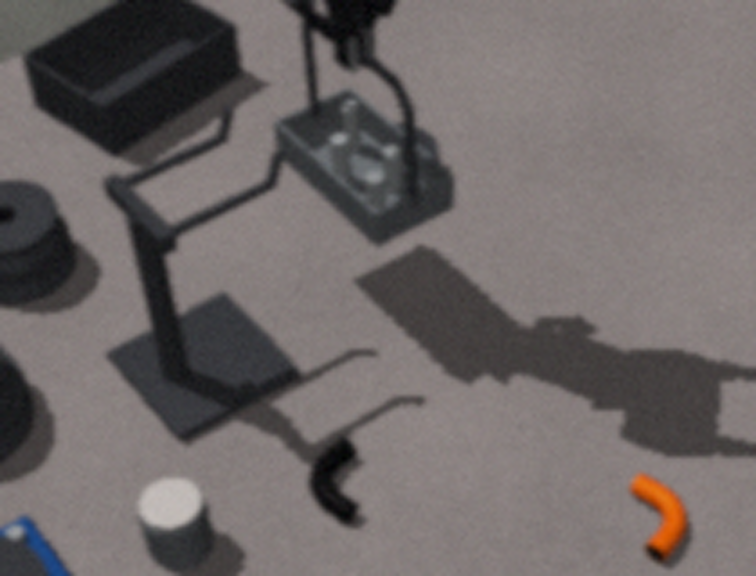

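View pics/w15.png

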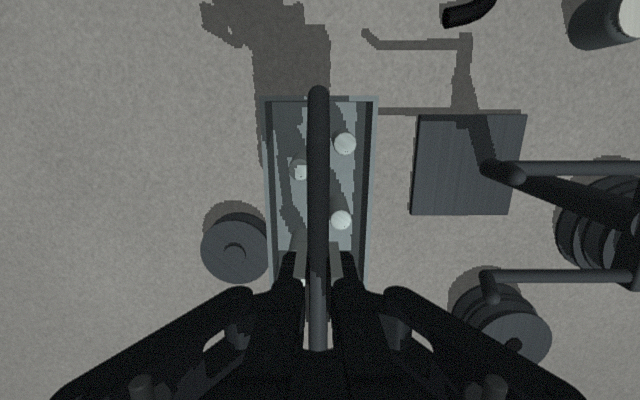

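>>> play_rows --deltas '[{"wx": 0,"wy": 0,"wz": 0,"x": 25,"y": 1,"z": 0,"fingers": 1},{"wx": 0,"wy": 0,"wz": 0,"x": 50,"y": 1,"z": 0,"fingers": 1},{"wx": 0,"wy": 0,"wz": 0,"x": 75,"y": 1,"z": 0,"fingers": 1},{"wx": 0,"wy": 0,"wz": 0,"x": 100,"y": 1,"z": 0,"fingers": 1},{"wx": 0,"wy": 0,"wz": 0,"x": 125,"y": 1,"z": 0,"fingers": 1},{"wx": 0,"wy": 0,"wz": 0,"x": 145,"y": 1,"z": 0,"fingers": 1},{"wx": 0,"wy": 0,"wz": 0,"x": 155,"y": 1,"z": 0,"fingers": 1},{"wx": 0,"wy": 0,"wz": 0,"x": 155,"y": 1,"z": 0,"fingers": 1},{"wx": 0,"wy": 0,"wz": 0,"x": 155,"y": 1,"z": -20,"fingers": 1},{"wx": 0,"wy": 0,"wz": 0,"x": 155,"y": 1,"z": -35,"fingers": 1},{"wx": 0,"wy": 0,"wz": 0,"x": 155,"y": 1,"z": -45,"fingers": 1},{"wx": 0,"wy": 0,"wz": 0,"x": 155,"y": 1,"z": -45,"fingers": 1}]'

```text
time: 29.95
tool_pos: [0.574, -0.3722, 0.2422]
tcp_rot: [1.209, 1.213, -1.21]
wrist_force: [0.0, -0.4, -3.1]
width: 0.091
```

```bash
python3 - <<'E'
from h import *
d=snap('wrist','w16');sc=snap('scene','s16');s=monitor.read_state();print(s['time'],s['tool_pos'],s['wrist_force'],s['torque'],s['width'],yaw()[0])
crop('s16',190,60,400,220,3.6,'c16')
E
```

```text
30.05 [ 0.57501885 -0.37278845  0.24436895] [ 0.68036679  0.90739323 -2.15791058] [-0.00744574  0.00730408  0.04926845] 0.09020354714105974 0.03135107642499612
```

View pics/c16.png

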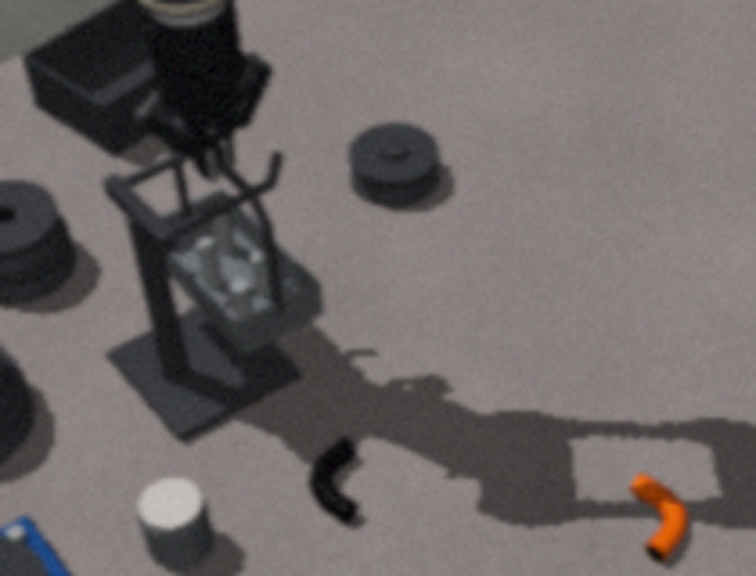

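View pics/w16.png

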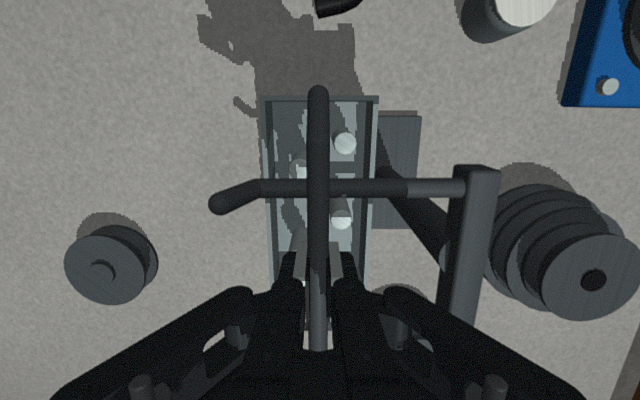

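>>> play_rows --deltas '[{"wx": 0,"wy": 0,"wz": 0,"x": 0,"y": 0,"z": -5,"fingers": 1},{"wx": 0,"wy": 0,"wz": 0,"x": 0,"y": 0,"z": -8,"fingers": 1},{"wx": 0,"wy": 0,"wz": 0,"x": 0,"y": 0,"z": -10,"fingers": 1},{"wx": 0,"wy": 0,"wz": 0,"x": 0,"y": 0,"z": -10,"fingers": 1}]'

```text
time: 30.55
tool_pos: [0.5751, -0.3726, 0.2343]
tcp_rot: [1.209, 1.21, -1.209]
wrist_force: [0.8, 0.8, -2.1]
width: 0.089
```

>>> play_rows --deltas '[{"wx": 0,"wy": 0,"wz": 0,"x": 0,"y": 0,"z": -1.5,"fingers": 1},{"wx": 0,"wy": 0,"wz": 0,"x": 0,"y": 0,"z": -1.5,"fingers": 1}]'

```text
time: 30.8
tool_pos: [0.5753, -0.3727, 0.2339]
tcp_rot: [1.209, 1.209, -1.208]
wrist_force: [-2.0, 1.4, 2.2]
width: 0.09
```

>>> play_rows --deltas '[{"wx": 0,"wy": 0,"wz": 0,"x": 0,"y": 0,"z": 0,"fingers": 0.6},{"wx": 0,"wy": 0,"wz": 0,"x": 0,"y": 0,"z": 0,"fingers": 0.3},{"wx": 0,"wy": 0,"wz": 0,"x": 0,"y": 0,"z": 0,"fingers": 0.1},{"wx": 0,"wy": 0,"wz": 0,"x": 0,"y": 0,"z": 0,"fingers": 0.1},{"wx": 0,"wy": 0,"wz": 0,"x": 0,"y": 0,"z": 15,"fingers": 0.1},{"wx": 0,"wy": 0,"wz": 0,"x": 0,"y": 0,"z": 40,"fingers": 0.1},{"wx": 0,"wy": 0,"wz": 0,"x": 0,"y": 0,"z": 80,"fingers": 0.1},{"wx": 0,"wy": 0,"wz": 0,"x": 0,"y": 0,"z": 100,"fingers": 0.1},{"wx": 0,"wy": 0,"wz": 0,"x": 0,"y": 0,"z": 100,"fingers": 0.1}]'

```text
time: 31.92
tool_pos: [0.5761, -0.3733, 0.3359]
tcp_rot: [1.208, 1.204, -1.207]
wrist_force: [-0.2, -0.6, -1.0]
width: 0.452
```

```bash
python3 - <<'E'
from h import *
d=snap('wrist','w17');sc=snap('scene','s17');s=monitor.read_state();print(s['time'],s['tool_pos'],s['wrist_force'],s['torque'],s['width'],s['q'],yaw()[0])
crop('s17',190,60,400,220,3.6,'c17')
E
```

```text
32.025 [ 0.57480926 -0.37237996  0.33182838] [-0.03445764  0.45316413 -0.97625262] [ 0.02811637 -0.00314991  0.01428232] 0.4510308423125401 [-6.11209902e-01  2.48437762e-01  1.48050503e+00 -8.87108693e-06
  1.41379666e+00 -6.12059248e-01] 0.0487612941481481
```

View pics/c17.png

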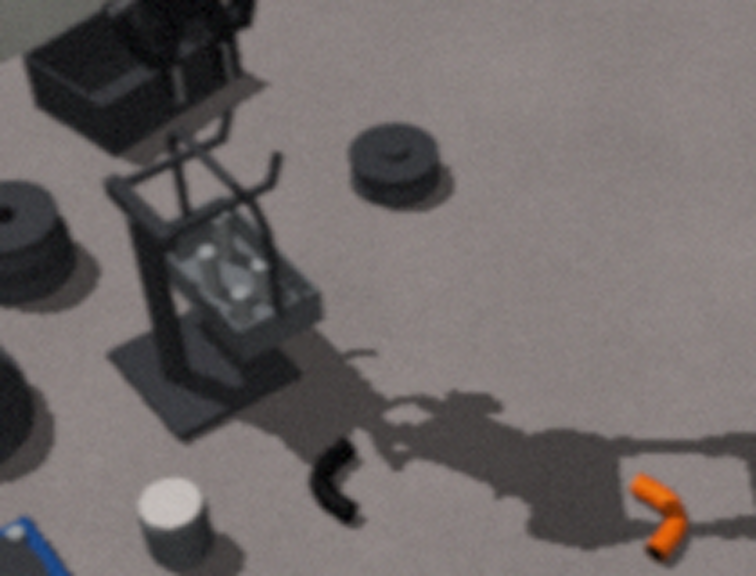

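View pics/w17.png

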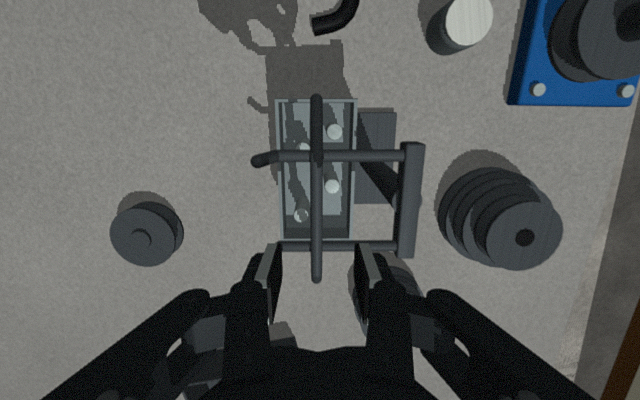

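>>> play_rows --deltas '[{"wx": 0,"wy": 0,"wz": 3,"x": 7,"y": 50,"z": 0,"fingers": 0},{"wx": 0,"wy": 0,"wz": 6,"x": 14,"y": 101,"z": 0,"fingers": -0.5},{"wx": 0,"wy": 0,"wz": 9,"x": 21,"y": 152,"z": 0,"fingers": -1},{"wx": 0,"wy": 0,"wz": 12,"x": 28,"y": 203,"z": -10,"fingers": -1},{"wx": 0,"wy": 0,"wz": 15,"x": 35,"y": 253,"z": -20,"fingers": -1},{"wx": 0,"wy": 0,"wz": 18,"x": 42,"y": 303,"z": -30,"fingers": -1},{"wx": 0,"wy": 0,"wz": 21,"x": 49,"y": 354,"z": -40,"fingers": -1},{"wx": 0,"wy": 0,"wz": 24,"x": 56,"y": 405,"z": -50,"fingers": -1},{"wx": 0,"wy": 0,"wz": 27,"x": 63,"y": 455,"z": -60,"fingers": -1},{"wx": 0,"wy": 0,"wz": 30,"x": 69,"y": 507,"z": -75,"fingers": -1},{"wx": 0,"wy": 0,"wz": 30,"x": 71,"y": 557,"z": -90,"fingers": -1},{"wx": 0,"wy": 0,"wz": 30,"x": 71,"y": 557,"z": -90,"fingers": -1},{"wx": 0,"wy": 0,"wz": 30,"x": 71,"y": 557,"z": -90,"fingers": -1}]'

```text
time: 33.65
tool_pos: [0.6451, 0.1841, 0.2407]
tcp_rot: [0.812, 1.415, -0.817]
wrist_force: [-0.5, -0.3, 0.6]
width: 1.001
```

```bash
python3 - <<'E'
from h import *
d=snap('wrist','w18');t=snap('top','t18');s=snap('scene','s18');s=monitor.read_state();print(s['time'],s['tool_pos'],s['wrist_force'],s['width'],s['q'],yaw()[0])
W=cloud(d);r=d['frame'].astype(int);m=(r[...,0]>110)&(r[...,1]<60)&(r[...,2]<70)&(W[...,2]>.07)
q=W[m];print(len(q),q.min(0),q.max(0),q.mean(0),np.percentile(q[:,2],[50,90]))
v,u=np.where(m);print(cv2.minEnclosingCircle(np.c_[u,v].astype(np.float32)))
(c,rad)=cv2.minEnclosingCircle(np.c_[u,v].astype(np.float32));print(pt(d,c[0],c[1],.088))
E
```

```text
33.8 [0.64622243 0.18302738 0.24279587] [-0.02555789 -0.20607086  0.96030289] 0.9981896565951982 [ 2.39087042e-01  2.63947212e-01  1.62337989e+00 -3.70079097e-04
  1.25435492e+00 -2.83725726e-01] 29.961562715844376
901 [0.63169921 0.16563632 0.08684481] [0.66668659 0.20155686 0.09519752] [0.64844588 0.18516626 0.09290315] [0.09316839 0.09417628]
((321.0, 193.0), 19.646982192993164)
[0.64888374 0.18414637 0.088     ]
```

View pics/w18.png

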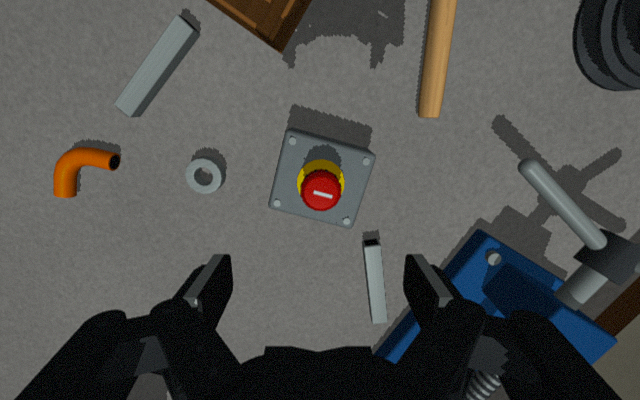

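View pics/t18.png

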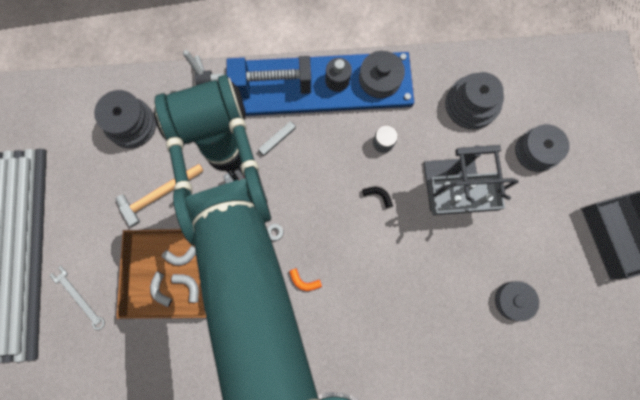

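View pics/s18.png

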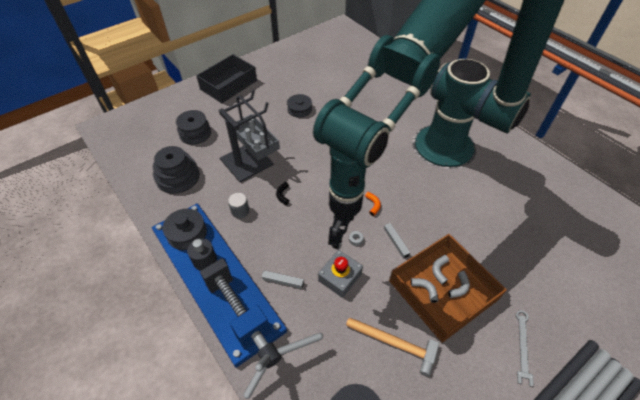

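>>> play_rows --deltas '[{"wx": 0,"wy": 0,"wz": 0,"x": 2,"y": 1,"z": -50,"fingers": -1},{"wx": 0,"wy": 0,"wz": 0,"x": 2,"y": 1,"z": -100,"fingers": -1},{"wx": 0,"wy": 0,"wz": 0,"x": 2,"y": 1,"z": -140,"fingers": -1},{"wx": 0,"wy": 0,"wz": 0,"x": 2,"y": 1,"z": -159,"fingers": -1},{"wx": 0,"wy": 0,"wz": 0,"x": 2,"y": 1,"z": -159,"fingers": -1},{"wx": 0,"wy": 0,"wz": 0,"x": 2,"y": 1,"z": -159,"fingers": -0.3},{"wx": 0,"wy": 0,"wz": 0,"x": 2,"y": 1,"z": -159,"fingers": 0.1}]' --grip_force 20

```text
time: 34.67
tool_pos: [0.6499, 0.1857, 0.0864]
tcp_rot: [0.817, 1.41, -0.812]
wrist_force: [0.4, -1.0, -0.1]
width: 0.603
```

>>> play_rows --deltas '[{"wx": 0,"wy": 0,"wz": 0,"x": 0,"y": 0,"z": 0,"fingers": 0.3},{"wx": 0,"wy": 0,"wz": 0,"x": 0,"y": 0,"z": 0,"fingers": 1},{"wx": 0,"wy": 0,"wz": 0,"x": 0,"y": 0,"z": 0,"fingers": 1},{"wx": 0,"wy": 0,"wz": 0,"x": 0,"y": 0,"z": 0,"fingers": 1}]' --grip_force 30

```text
time: 35.17
tool_pos: [0.6484, 0.1852, 0.086]
tcp_rot: [0.815, 1.412, -0.814]
wrist_force: [-4.0, -2.5, 7.3]
width: 0.453
```

>>> play_rows --deltas '[{"wx": 0,"wy": 0,"wz": -4,"x": 0,"y": 0,"z": 0.4,"fingers": 1},{"wx": 0,"wy": 0,"wz": -8,"x": 0,"y": 0,"z": 0.9,"fingers": 1},{"wx": 0,"wy": 0,"wz": -12,"x": 0,"y": 0,"z": 1.4,"fingers": 1},{"wx": 0,"wy": 0,"wz": -16,"x": 0,"y": 0,"z": 1.9,"fingers": 1},{"wx": 0,"wy": 0,"wz": -20,"x": 0,"y": 0,"z": 2.3,"fingers": 1},{"wx": 0,"wy": 0,"wz": -24,"x": 0,"y": 0,"z": 2.8,"fingers": 1},{"wx": 0,"wy": 0,"wz": -28,"x": 0,"y": 0,"z": 3.3,"fingers": 1},{"wx": 0,"wy": 0,"wz": -32,"x": 0,"y": 0,"z": 3.7,"fingers": 1},{"wx": 0,"wy": 0,"wz": -36,"x": 0,"y": 0,"z": 4.2,"fingers": 1},{"wx": 0,"wy": 0,"wz": -40,"x": 0,"y": 0,"z": 4.6,"fingers": 1},{"wx": 0,"wy": 0,"wz": -44,"x": 0,"y": 0,"z": 5.1,"fingers": 1},{"wx": 0,"wy": 0,"wz": -48,"x": 0,"y": 0,"z": 5.6,"fingers": 1},{"wx": 0,"wy": 0,"wz": -50,"x": 0,"y": 0,"z": 5.8,"fingers": 1},{"wx": 0,"wy": 0,"wz": -50,"x": 0,"y": 0,"z": 5.8,"fingers": 1}]'

```text
time: 36.92
tool_pos: [0.6479, 0.1848, 0.0917]
tcp_rot: [1.46, 1.023, -1.461]
wrist_force: [-5.1, -2.9, 6.9]
width: 0.452
```

```bash
python3 - <<'E'
from h import *
s=monitor.read_state();print(s['time'],s['tool_pos'],s['wrist_force'],s['torque'],s['width'],s['q'],yaw()[0])
E
```

```text
36.925 [0.64793725 0.18480642 0.09167428] [-5.09180532 -2.85798316  6.89366271] [-0.5784255   0.61008102  0.05629711] 0.4523114040625922 [ 2.41439813e-01  3.96090234e-01  1.74484643e+00 -1.37232023e-03
  1.00093782e+00  5.90039019e-01] -19.930819937612654
```

>>> play_rows --deltas '[{"wx": 0,"wy": 0,"wz": -1,"x": 0,"y": 0,"z": 0.2,"fingers": 1},{"wx": 0,"wy": 0,"wz": -2,"x": 0,"y": 0,"z": 0.3,"fingers": 1},{"wx": 0,"wy": 0,"wz": -3,"x": 0,"y": 0,"z": 0.3,"fingers": 1},{"wx": 0,"wy": 0,"wz": -4,"x": 0,"y": 0,"z": 0.3,"fingers": 1},{"wx": 0,"wy": 0,"wz": -4,"x": 0,"y": 0,"z": 0.3,"fingers": 1}]'

```text
time: 37.55
tool_pos: [0.6478, 0.1847, 0.0919]
tcp_rot: [1.507, 0.982, -1.509]
wrist_force: [-5.4, -2.5, 7.3]
width: 0.453
```

```bash
python3 - <<'E'
from h import *
s=monitor.read_state();print(s['time'],s['tool_pos'],s['wrist_force'],s['torque'],s['width'],yaw()[0])
E
```

```text
37.55 [0.64775388 0.18474432 0.09189111] [-5.38685588 -2.52912431  7.28833314] [-0.62387102  0.71044628  0.69465075] 0.45294656272951667 -23.808791321766464
```

>>> play_rows --deltas '[{"wx": 0,"wy": 0,"wz": 0,"x": 0,"y": 0,"z": 0,"fingers": -0.3},{"wx": 0,"wy": 0,"wz": 0,"x": 0,"y": 0,"z": 0,"fingers": -1},{"wx": 0,"wy": 0,"wz": 0,"x": 0,"y": 0,"z": 0,"fingers": -1},{"wx": 0,"wy": 0,"wz": 0,"x": 0,"y": 0,"z": 0,"fingers": -1},{"wx": 0,"wy": 0,"wz": 0,"x": 0,"y": 0,"z": 30,"fingers": -1},{"wx": 0,"wy": 0,"wz": 0,"x": 0,"y": 0,"z": 80,"fingers": -1},{"wx": 0,"wy": 0,"wz": 0,"x": 0,"y": 0,"z": 130,"fingers": -1},{"wx": 0,"wy": 0,"wz": 0,"x": 0,"y": 0,"z": 160,"fingers": -1},{"wx": 0,"wy": 0,"wz": 0,"x": 0,"y": 0,"z": 160,"fingers": -1}]'

```text
time: 38.67
tool_pos: [0.6502, 0.1859, 0.2542]
tcp_rot: [1.516, 0.979, -1.503]
wrist_force: [0.3, -0.1, -0.2]
width: 1.003
```

```bash
python3 - <<'E'
from h import *
d=snap('wrist','w19');t=snap('top','t19');sc=snap('scene','s19');s=monitor.read_state();print(s['time'],s['tool_pos'],s['wrist_force'],s['width'],s['q'],yaw()[0])
W=cloud(d);r=d['frame'].astype(int);m=(r[...,0]>110)&(r[...,1]<60)&(r[...,2]<70)&(W[...,2]>.07)
q=W[m];print(len(q),q.min(0),q.max(0),q.mean(0),np.percentile(q[:,2],[50,90]))
# white mark angle (world) for each wrist view
for f in ('w2','w18','w19'):
    d=load(f);W=cloud(d);r=d['frame'].astype(int)
    m=(r.min(-1)>150)&(W[...,2]>.085)&(W[...,2]<.11)&(abs(W[...,0]-.647)<.03)&(abs(W[...,1]-.185)<.03)
    q=W[m][:,:2]
    if len(q)>5:
        _,_,v=np.linalg.svd(q-q.mean(0),full_matrices=False);print(f,len(q),q.mean(0),np.degrees(np.arctan2(v[0][1],v[0][0]))%180)
E
```

```text
38.825 [0.64723027 0.18517953 0.24801124] [-0.39738878  0.22212228 -0.47376876] 1.0005025106858776 [2.41666610e-01 2.65270021e-01 1.61204561e+00 7.77503829e-06
 1.26697364e+00 6.59705021e-01] -23.95207124552151
933 [0.63093409 0.16642898 0.09388185] [0.66631773 0.20361657 0.10094857] [0.64908052 0.18604494 0.09864066] [0.09889825 0.09998244]
w2 43 [0.64932299 0.185912  ] 15.196279682262178
w18 51 [0.64964703 0.18569821] 14.818073408033072
w19 49 [0.64894545 0.18412699] 143.7516102759237
```

View pics/w19.png

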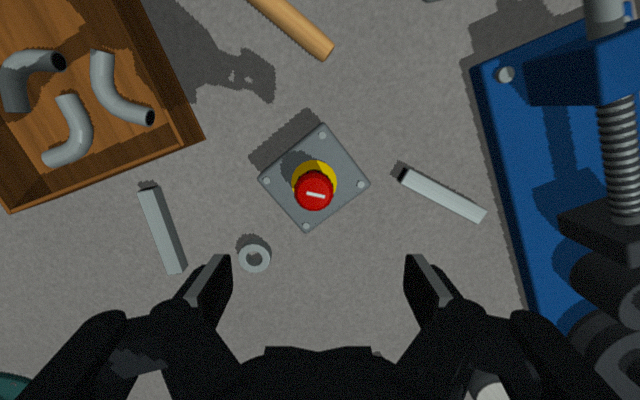

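View pics/s19.png

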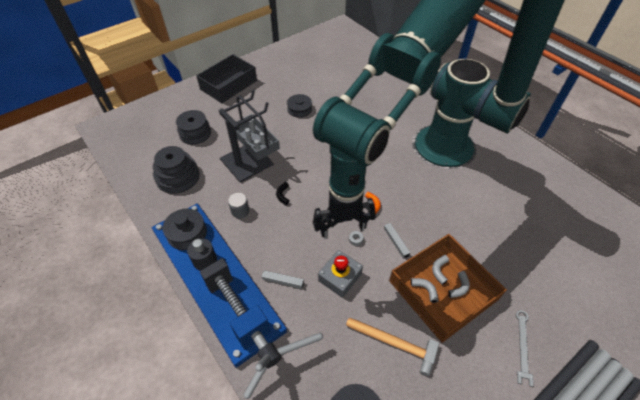

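```bash
python3 - <<'E'
from h import *
a=load('scene0');b=load('s19')
A=cloud(a);B=cloud(b)
P=B.reshape(-1,3)
q=P[(P[:,2]>.222)&(P[:,2]<.245)&(abs(P[:,0]-.575)<.012)&(P[:,1]<-.28)&(P[:,1]>-.47)];print('bail',len(q),q.min(0),q.max(0),q[:,2].mean())
for n,(u,v) in dict(blank1=(283,279),blank0=(397,239),collar=(356,238),oil=(238,203),hammer=(390,340),black=(283,192)).items():
    print(n,np.abs(a['frame'][v-12:v+12,u-12:u+12].astype(int)-b['frame'][v-12:v+12,u-12:u+12]).mean().round(1))
finish_job()
E
```

```text
bail 139 [ 0.56322521 -0.4409871   0.22278484] [ 0.58581808 -0.29638128  0.23923352] 0.23272438079463445
blank1 14.1
blank0 14.4
collar 15.9
oil 12.9
hammer 13.9
black 10.9
the job is handed in; nothing more can be done
```

The job is done and handed in, with the robot clear of everything, at about 39 s of the 210 s allowed.

- **Stop pressed first:** The head reached its bottom at 17 N. It then stayed down, its height falling from 99.3 to 93.4 mm by depth.
- **Elbows:** I found three bare-steel elbows and put all three in the crate. The last wrist and scene pictures show them there. I did not touch the black or orange look-alikes.
- **Carrier:** It hangs by its bail across both prongs. The bail sits at x ≈ 0.575 and a height of about 0.233 m, against the 0.230 m given, midway between the prongs.
- **Stop released last:** I turned the knob clockwise until it hit its stop, where the torque rose from 0.06 to 0.69 N m. The white mark turned about 51°, against 51.6° for a full turn. The head is back at 98.9 mm, against 99.3 mm before pressing; I put both small shortfalls down to measuring noise.

**Weak check:** I compared the first and last scene pictures at the blanks, collar, oil can, hammer and black elbow. The differences were alike at every spot (11–16 grey levels), so that comparison says little. By eye they are all in their original places, and at no point did the arm touch them.

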